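Lay out the inspection tray: fan the sample plates, pocket the gauge blocks

TASK

Make the inspection tray ready: take the grey stone out of the lane and put it in its long pocket, and set every gauge block that is there upright, fully down in the pocket made for its width. Fan all the sample plates down the lane: the first lies flat on the slope of the rest with its plain end down at the foot of the slope, each next one lies on the one before, shifted about 2 cm along the lane so that the coloured end before it shows, all straight in line with their coloured ends up, on the side of the rest. Leave the other things on the bench where they stand.

Things in the scene. Friction and masses are not known exactly. Their poses are not given: they have to be found in the camera images.
- tray_top (a point): Centre of the top face of the fixed grey tray, 160 (x) x 250 (y) x 10 mm, its top 13 mm above the worktop, z up. Along its -x side runs the lane, centred on x = -36 mm: a sloped rest at its +y end, then a flush dark strip 46 mm wide. At x = +42 mm a row of pockets 6 mm deep, from +y to -y: for the gauge blocks 9, 12, 20 mm wide and the long one for the stone.
- rest_toe (a point): Foot of the sloped rest, where its slope meets the dark strip, on the lane's middle line. The rest is a bare metal wedge 32 mm wide; its flat top rises from here along +y at 0.26 rad (15 degrees), 60 mm along the slope. Axes as the tray's.
- lane_end (a point): Open end of the lane: middle of the dark strip's -y end, 187 mm from the foot of the rest, at tray top height. Axes as the tray's. Beyond the tray, from x = 0.58 m of the room, stands a tester 0.2 m tall, and to its right a drum: keep the hand and wrist clear of both when turning between tray and parts.
- pocket_stone (a point): Centre of the floor of the long pocket, 25 mm (x) x 71 mm (y); the tray top is 6 mm above it. Axes as the tray's.
- stone_mid (a point): Centre of the dark grey abrasive stone, a bar 22 (x) x 68 (y) x 13 (z) mm, about 50 g, at first left lying flat in the lane.
- pocket_9 (a point): Centre of the floor of the pocket for the 9 mm gauge block, 33 mm (x) x 12 mm (y); the tray top is 6 mm above it. Axes as the tray's.
- pocket_12 (a point): Centre of the floor of the pocket for the 12 mm gauge block, 33 mm (x) x 15 mm (y); the tray top is 6 mm above it. Axes as the tray's.
- pocket_20 (a point): Centre of the floor of the pocket for the 20 mm gauge block, 33 mm (x) x 23 mm (y); the tray top is 6 mm above it. Axes as the tray's.
- block_9_mid (a point): Centre of the steel gauge block 9 mm wide: 30 (x) x 9 (y) x 18 (z) mm, about 50 g, standing upright loose on the worktop. May be absent.
- block_12_mid (a point): Centre of the steel gauge block 12 mm wide: 30 (x) x 12 (y) x 18 (z) mm, about 50 g, standing upright loose on the worktop. May be absent.
- block_20_mid (a point): Centre of the steel gauge block 20 mm wide: 30 (x) x 20 (y) x 18 (z) mm, about 50 g, standing upright loose on the worktop. May be absent.
- plate_red_mid (a point): Centre of a flat bare metal sample plate, 38 (x) x 60 (y) x 6 (z) mm, about 45 g, with a 12 mm wide red band round its +y end; lies loose and flat on the worktop, z up. May be absent.
- plate_yellow_mid (a point): Centre of a flat bare metal sample plate, 38 (x) x 60 (y) x 6 (z) mm, about 45 g, with a 12 mm wide yellow band round its +y end; lies loose and flat on the worktop, z up. May be absent.
- plate_green_mid (a point): Centre of a flat bare metal sample plate, 38 (x) x 60 (y) x 6 (z) mm, about 45 g, with a 12 mm wide green band round its +y end; lies loose and flat on the worktop, z up. May be absent.
- plate_blue_mid (a point): Centre of a flat bare metal sample plate, 38 (x) x 60 (y) x 6 (z) mm, about 45 g, with a 12 mm wide blue band round its +y end; lies loose and flat on the worktop, z up. May be absent.
- plate_white_mid (a point): Centre of a flat bare metal sample plate, 38 (x) x 60 (y) x 6 (z) mm, about 45 g, with a 12 mm wide white band round its +y end; lies loose and flat on the worktop, z up. May be absent.
- loupe: Eye loupe, black cone, 38 mm wide, 32 mm high; a bystander, loose; origin at the centre of its underside.
- tin: Small round parts tin, 36 mm wide, 16 mm high; a bystander, loose; origin at the centre of its underside.
- oil_pot_red: Oil pot with red cap, 37 mm wide, 32 mm high; a bystander, loose; origin at the centre of its underside.
- oil_pot_blue: Oil pot with blue cap, 37 mm wide, 32 mm high; a bystander, loose; origin at the centre of its underside.
- dropper: Light blue rinse bottle with white cap, 29 mm wide, 62 mm high; a bystander, loose; origin at the centre of its underside.

How it is judged:
By the outcome, as a careful person would: the job done as asked, in the order asked, and still so for the second after the job is handed in, with the robot touching nothing.
Of plate_red, plate_yellow, plate_green, plate_blue, plate_white only 4 to 5 are there at a start; the rules pass over those that are not, and their reading is None.
Of block_9, block_12, block_20 only 2 to 3 are there at a start; the rules pass over those that are not, and their reading is None.
At some moment in a run one of block_9, block_12, block_20, stone may be knocked a few centimetres aside while the robot is not near it.
Once in a run the grip may slacken for a moment while it holds something.
It also fails if it takes over 210 s, if anything falls off the work surface, if the arm or the gripper's body presses on something with over 40 N, if the wrist force passes 120 N, or if a joint passes its speed limit or range.

ROBOT

A 6-joint arm with a two-finger parallel gripper is mounted at the origin on a cart in front of the work surface, level with it; the furniture and walls round the work are solid. World frame = base frame: x ahead of the robot, y to its left, z up, the work surface at z = 0. Lengths are in m, angles in degrees, forces in N, time in s.
With the tool pointing down it reaches from about 0.3 to 0.75 m from the base axis. Payload 8.5 kg.
Tool frame: the origin (TCP) lies on the mounting face of the last link; the fingertips stand tip_extent ahead of it and the grasp point (between the pads) lies 155 mm ahead of it (tip_extent is the distance from the TCP to the fingertips, in m); z points along the fingers, y is the line along which they close (so a half turn about z gives the same grasp; the last joint's range is limited). The gripper opens to 85 mm and grips with 20 to 120 N. Pads are 22 mm wide; open, the fingers measure 114 mm over their backs; the gripper's body (76 mm by 85 mm) begins 54 mm behind the grasp point. The pads swing forward as they close: fully open they stand 13 mm farther back than shut.
Start: joints at [-79.658, 21.807, 74.336, -0, 83.858, -12.336], TCP at [0.212, -0.507, 0.405] pointing down, gripper open.
Joint ranges: [-178.18, 178.18], [-50.72, 133.34], [12.68, 142.11], [-81.47, 261.47], [9.98, 163.14], [-165.26, 165.26]. Speed limits (degrees/s): [136.94, 136.94, 180, 180, 180, 180].

INTERFACE

Orientations are given as a 3x3 rotation matrix whose columns are the frame's x, y, z axes.
In Python, from rig import observe, get_image, camera_params, close_job, tip_extent gives the robot as it stands.
- The arm moves only by the shell command python3 -m creep 'ROWS' [FORCE]. ROWS is JSON, a list of rows, each an object with "jaw": the gripper's target within -1 to 1 (shut at 1, half-way at 0, fully open at -1); "travel": the shift along the world's x, y, z in mm, a list of three; "roll": the turn about the world's z in rad. A call has 1 to 12 rows; each row is the pose to reach, as a shift and turn from the pose commanded when the call began; what a row does not reach only later rows make up. A row lasts 1/10 s, in which the tool goes at most 50 mm and 8.59 degrees, less where a joint would pass 70% of its speed; a pose out of reach is approached as far as the arm can. A call with a gripper value outside its range is refused whole. The fingers move at their own pace and stop on an object; FORCE is the grip in N (left out, the last holds). Time passes only in rows, so rows that repeat a pose let the fingers close. It gives the time, the measured TCP pose, the force, the opening and the grip force at its end, in the units of the state.
- observe(): the state, without advancing time (a new reading comes with each control period).
- get_image(name): name is "scene" or "top" or "wrist"; returns (picture, depth): 480x640x3 uint8, red, green, blue; 480x640 float32, m along the optical axis (not along the pixel's ray), 0 where there is no reading.
- camera_params(name): a dict with "mtx" (3x3 intrinsics, pixels), "extrinsics" (4x4, takes a point from camera to world coordinates). Camera axes: x right, y down, z forward; pixel columns grow to the right and rows downward; lengths in m; the calibration is good to about 2 mm. A picture is of the moment at which its call begins: read the wrist's pose just before it. camera_params takes no time and is no camera call; for the wrist camera it gives the pose at the moment of the call.
- close_job(): hands the job in; it is judged then, once.
The state is a dict: "time_s": time; "q": joint angles; "qvel": joint speeds; "joint_efforts": joint torques, N m; "position": TCP position; "tool_rot": TCP orientation; "ft_force": force on the tool from outside, world axes, zero at the start; "wrist_torque": the same for the moment, N m; "grip_width": finger opening in m; "gripper_force": force on a finger pad.
Only numpy, scipy, OpenCV 4.12 (cv2) and the standard library are available. Lean on these libraries where they do the work, as an engineer would, in place of code of your own. Each camera call takes 0.05 s, during which the arm holds its last target. There are 200 camera calls.

## Working session

There is one attempt and no reset: what is moved stays moved. The work goes in short steps, Python scripts to look and compute and a shell command to move; the robot and the scene stay as the last step left them, time stands still between calls to the robot, and variables do not carry over. Pictures are saved under pics/ and viewed, at most 14 in all, crops included, and the job is handed in when it is done.

```bash
ls; mkdir -p pics; cat > h.py <<'E'
import numpy as np, cv2
from rig import *
def snap(n,f=None):
    P=camera_params(n); im,d=get_image(n)
    if f: cv2.imwrite('pics/'+f,cv2.cvtColor(im,cv2.COLOR_RGB2BGR))
    np.savez('/tmp/%s.npz'%n,im=im,d=d,K=P['mtx'],E=P['extrinsics']); return im,d,np.array(P['mtx']),np.array(P['extrinsics'])
def ray(u,v,z,K,E):
    r=E[:3,:3]@np.linalg.inv(K)@np.array([u,v,1.]); return E[:3,3]+r*(z-E[2,3])/r[2]
E
python3 - <<'E'
from h import *
s=observe(); print({k:np.round(v,3).tolist() for k,v in s.items()}); print(tip_extent)
for n in('scene','top','wrist'):
    im,d,K,E=snap(n,n+'0.png'); print(n,K.round(1).tolist(),E.round(3).tolist())
E
```

```text
pics
{'time_s': 0.0, 'q': [-79.658, 21.842, 74.386, 0.0, 83.858, -12.335], 'qvel': [-0.004, -0.022, 0.045, -0.068, -0.055, 0.068], 'joint_efforts': [0.0, -44.846, -23.128, -0.0, 0.005, 0.0], 'position': [0.212, -0.507, 0.404], 'tool_rot': [[0.923, 0.386, -0.0], [0.386, -0.923, 0.001], [0.0, -0.001, -1.0]], 'ft_force': [0.191, -0.062, -0.132], 'wrist_torque': [-0.017, -0.001, -0.012], 'gripper_force': 0.0, 'grip_width': 0.086}
0.1734
scene [[500.1, 0.0, 321.9], [0.0, 500.1, 241.8], [0.0, 0.0, 1.0]] [[0.705, -0.38, 0.599, -0.226], [-0.71, -0.365, 0.603, -0.874], [-0.01, -0.85, -0.527, 0.751], [0.0, 0.0, 0.0, 1.0]]
top [[604.8, 0.0, 320.3], [0.0, 604.8, 244.4], [0.0, 0.0, 1.0]] [[-0.021, -0.996, 0.083, 0.416], [-1.0, 0.021, -0.004, -0.081], [0.002, -0.083, -0.997, 1.53], [0.0, 0.0, 0.0, 1.0]]
wrist [[331.4, 0.0, 320.6], [0.0, 331.4, 234.1], [0.0, 0.0, 1.0]] [[0.385, -0.881, -0.274, 0.283], [-0.923, -0.369, -0.112, -0.479], [-0.002, 0.295, -0.955, 0.373], [0.0, 0.0, 0.0, 1.0]]
```

View pics/top0.png

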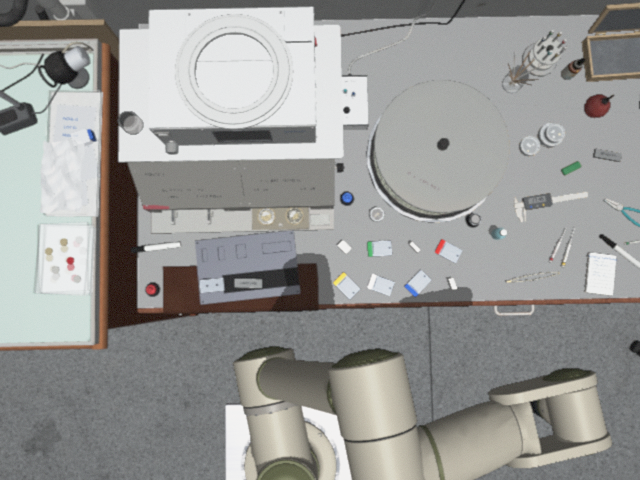

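View pics/scene0.png

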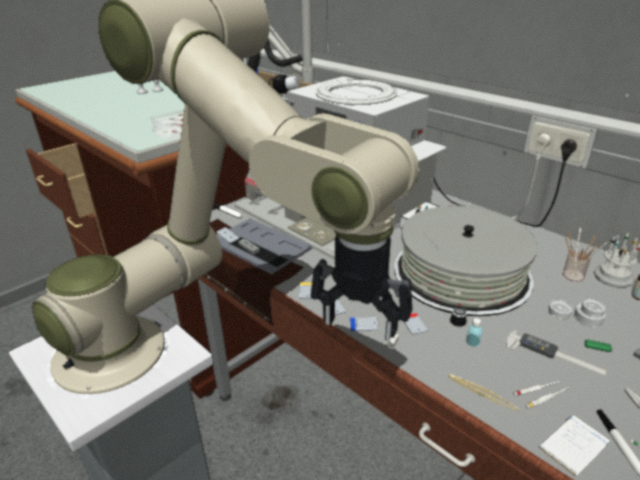

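View pics/wrist0.png

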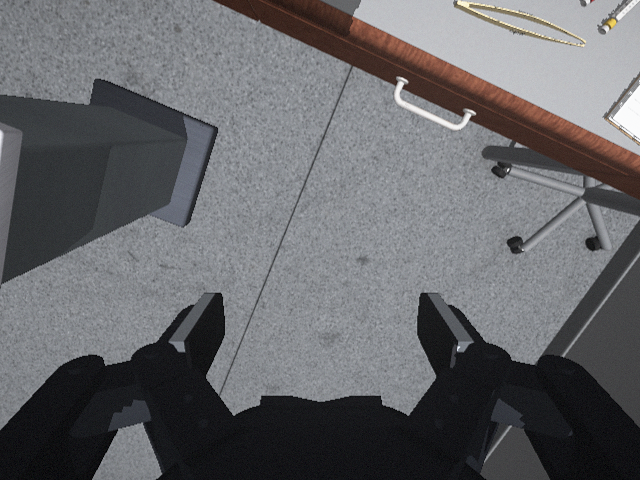

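```bash
python3 - <<'E'
from h import *
D=np.load('/tmp/top.npz');K,E=D['K'],D['E']
for n,u,v in [('yel',346,286),('whi',380,285),('gre',379,248),('blu',418,283),('red',449,251),('bA',344,246),('bB',414,246),('bC',452,284),('trayC',247,268),('stone',248,283),('trTL',195,238),('trTR',295,232),('trBL',201,302),('trBR',299,295)]:
    print(n,ray(u,v,0.01,K,E).round(3))
im=cv2.cvtColor(D['im'],cv2.COLOR_RGB2BGR)
a=cv2.resize(im[225:310,130:330],None,fx=4,fy=4,interpolation=cv2.INTER_CUBIC)
b=cv2.resize(im[225:310,325:525],None,fx=4,fy=4,interpolation=cv2.INTER_CUBIC)[:250]
cv2.imwrite('pics/topc.png',np.vstack([a,b]))
E
```

```text
yel [ 0.437 -0.149  0.01 ]
whi [ 0.438 -0.235  0.01 ]
gre [ 0.531 -0.235  0.01 ]
blu [ 0.441 -0.33   0.01 ]
red [ 0.52  -0.411  0.01 ]
bA [ 0.538 -0.147  0.01 ]
bB [ 0.534 -0.323  0.01 ]
bC [ 0.436 -0.415  0.01 ]
trayC [0.487 0.098 0.01 ]
stone [0.45  0.096 0.01 ]
trTL [0.566 0.229 0.01 ]
trTR [ 0.576 -0.024  0.01 ]
trBL [0.405 0.214 0.01 ]
trBR [ 0.417 -0.031  0.01 ]
```

View pics/topc.png

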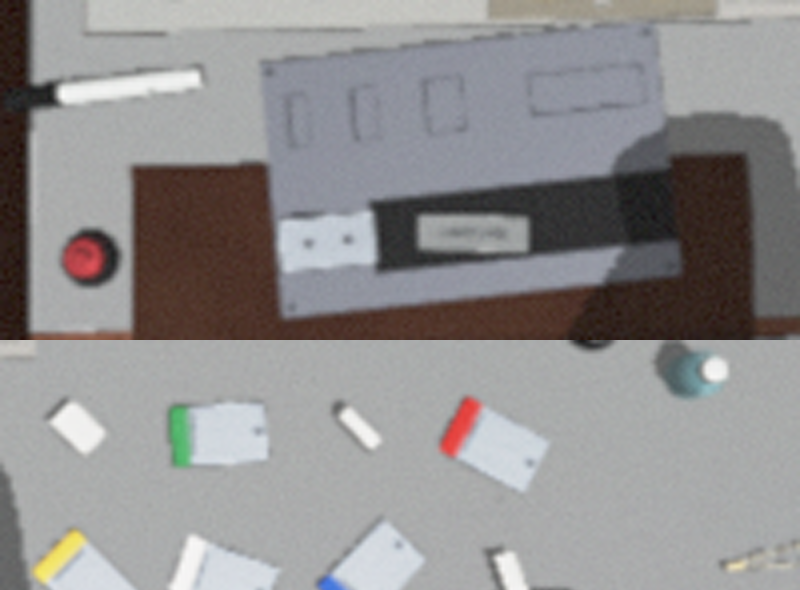

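```bash
python3 -m creep '[{"jaw":-1,"travel":[60,70,-30],"roll":-0.13},{"jaw":-1,"travel":[110,130,-60],"roll":-0.26},{"jaw":-1,"travel":[150,180,-90],"roll":-0.396},{"jaw":-1,"travel":[188,227,-115],"roll":-0.396},{"jaw":-1,"travel":[188,227,-115],"roll":-0.396},{"jaw":-1,"travel":[188,227,-115],"roll":-0.396},{"jaw":-1,"travel":[188,227,-115],"roll":-0.396},{"jaw":-1,"travel":[188,227,-115],"roll":-0.396},{"jaw":-1,"travel":[188,227,-115],"roll":-0.396}]'
python3 - <<'E'
from h import *
D=np.load('/tmp/top.npz');K,E,d=D['K'],D['E'],D['d']
v,u=np.mgrid[200:245:4,200:340:20]
z=d[v,u]; P=np.stack([(u-K[0,2])*z/K[0,0],(v-K[1,2])*z/K[1,1],z],-1)@E[:3,:3].T+E[:3,3]
for r in P[:,::2]: print(' '.join('(%.2f %.2f %.3f)'%tuple(p) for p in r))
s=observe(); print(s['position'].round(4) if hasattr(s['position'],'round') else s['position'],s['q'])
snap('wrist','w1.png')
E
```

```text
time_s: 1.05
position: [0.4, -0.2807, 0.2898]
tool_rot: [[1.0, 0.0, -0.0], [0.0, -1.0, -0.0], [-0.0, 0.0, -1.0]]
ft_force: [0.3, -0.3, 1.7]
grip_width: 0.0852
gripper_force: 0.0
(0.65 0.20 0.095) (0.65 0.10 0.089) (0.64 0.01 0.097) (0.42 -0.08 1.530)
(0.64 0.20 0.090) (0.64 0.10 0.092) (0.64 0.01 0.081) (0.64 -0.09 0.080)
(0.63 0.20 0.075) (0.63 0.11 0.056) (0.63 0.01 0.031) (0.63 -0.09 0.030)
(0.63 0.21 0.016) (0.63 0.11 0.019) (0.62 0.01 0.036) (0.62 -0.09 0.019)
(0.62 0.21 0.016) (0.62 0.11 0.019) (0.61 0.01 0.031) (0.61 -0.09 0.022)
(0.61 0.22 0.013) (0.61 0.11 0.010) (0.60 0.01 0.030) (0.60 -0.09 0.020)
(0.60 0.21 0.016) (0.60 0.11 0.012) (0.59 0.01 0.035) (0.59 -0.09 0.011)
(0.59 0.21 0.018) (0.59 0.11 0.017) (0.58 0.01 0.030) (0.58 -0.09 0.023)
(0.58 0.22 0.008) (0.58 0.12 0.006) (0.58 0.01 0.013) (0.58 -0.09 -0.003)
(0.57 0.22 -0.000) (0.57 0.11 0.014) (0.57 0.01 0.012) (0.57 -0.09 -0.004)
(0.56 0.22 0.007) (0.56 0.11 0.015) (0.56 0.01 0.007) (0.56 -0.09 -0.002)
(0.55 0.22 0.012) (0.55 0.12 0.004) (0.55 0.02 0.000) (0.54 -0.09 0.004)
[ 0.4    -0.2807  0.2898] [-4.89686589e+01  2.28544800e+01  9.41569458e+01 -1.37089877e-02
  6.29787155e+01  4.10156232e+01]
```

View pics/w1.png

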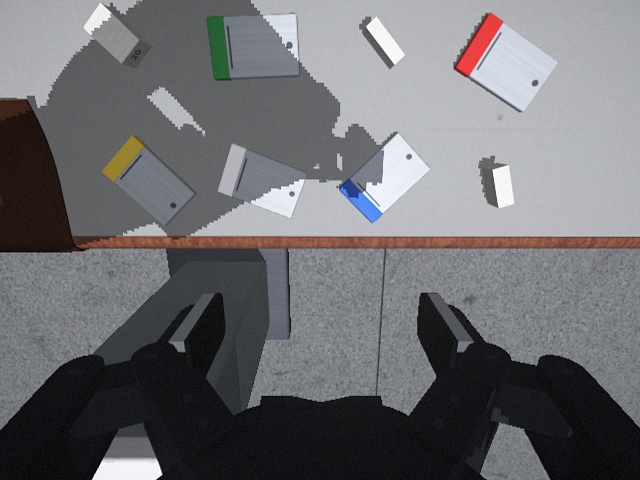

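```bash
cp /tmp/wrist.npz /tmp/parts.npz; python3 -m creep '[{"jaw":-1,"travel":[0,50,10],"roll":0},{"jaw":-1,"travel":[0,100,13],"roll":0},{"jaw":-1,"travel":[0,150,13],"roll":0},{"jaw":-1,"travel":[0,200,13],"roll":0},{"jaw":-1,"travel":[0,250,13],"roll":0},{"jaw":-1,"travel":[0,300,13],"roll":0},{"jaw":-1,"travel":[0,350,13],"roll":0},{"jaw":-1,"travel":[0,380,13],"roll":0},{"jaw":-1,"travel":[0,380,13],"roll":0},{"jaw":-1,"travel":[0,380,13],"roll":0},{"jaw":-1,"travel":[0,380,13],"roll":0}]'
python3 - <<'E'
from h import *
print(observe()['position'])
snap('wrist','w2.png')
E
```

```text
time_s: 2.2
position: [0.4004, 0.0983, 0.3029]
tool_rot: [[1.0, -0.002, 0.001], [-0.002, -1.0, -0.0], [0.001, 0.0, -1.0]]
ft_force: [-0.3, -0.5, -0.3]
grip_width: 0.0853
gripper_force: 0.0
[0.4003729  0.09826688 0.30291822]
```

View pics/w2.png

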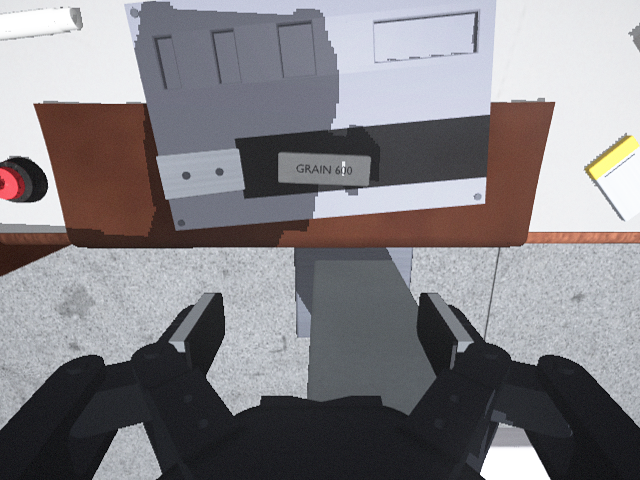

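```bash
python3 - <<'E'
from h import *
D=np.load('/tmp/wrist.npz');K,E=D['K'],D['E']
g=cv2.GaussianBlur(cv2.cvtColor(D['im'],cv2.COLOR_RGB2GRAY),(3,3),0)
Q={'p9':[(153,38),(171,36),(178,88),(161,89)],'p12':[(213,32),(234,30),(240,80),(219,83)],'p20':[(276,23),(312,21),(315,74),(281,77)],
'ps':[(373,22),(478,11),(479,53),(374,63)],'edge':[(176,231),(487,203)],'lane':[(235,140),(490,115),(488,178),(243,198)],'stone':[(279,153),(370,157),(369,186),(278,182)]}
for n,c in Q.items():
    c=np.float32(c).reshape(-1,1,2); r=cv2.cornerSubPix(g,c.copy(),(4,4),(-1,-1),(3,40,.01))[:,0]
    z=.026 if n=='stone' else .013
    W=np.array([ray(u,v,z,K,E)[:2] for u,v in r])*1000
    print(n,r.round(1).tolist(),'\n  ',W.round(1).tolist(),'mid',W.mean(0).round(1),'sides',[round(float(np.hypot(*(W[i]-W[i-1]))),1) for i in range(len(W))],
     'yaw',[round(float(np.degrees(np.arctan2(*(W[i]-W[i-1])[::-1]))),1) for i in range(len(W))])
a=cv2.resize(cv2.cvtColor(D['im'],cv2.COLOR_RGB2BGR)[0:110,130:330],None,fx=4,fy=4,interpolation=cv2.INTER_CUBIC); cv2.imwrite('pics/c2.png',a)
E
```

```text
p9 [[153.1999969482422, 36.599998474121094], [171.6999969482422, 36.70000076293945], [181.89999389648438, 87.19999694824219], [161.0, 89.0]] 
   [[540.1, 212.9], [540.0, 200.1], [507.9, 197.1], [506.7, 212.3]] mid [523.7 205.6] sides [33.4, 12.8, 32.3, 15.3] yaw [1.0, -90.5, -174.6, 94.4]
p12 [[210.8000030517578, 31.600000381469727], [233.8000030517578, 30.200000762939453], [241.6999969482422, 82.19999694824219], [220.3000030517578, 83.80000305175781]] 
   [[543.1, 172.7], [543.9, 156.9], [511.1, 153.8], [510.1, 169.2]] mid [527.  163.1] sides [33.2, 15.9, 32.9, 15.5] yaw [6.1, -87.2, -174.6, 93.7]
p20 [[276.20001220703125, 26.600000381469727], [311.70001220703125, 22.299999237060547], [315.70001220703125, 73.19999694824219], [282.79998779296875, 77.80000305175781]] 
   [[546.0, 127.6], [548.4, 103.2], [516.8, 100.7], [513.9, 124.2]] mid [531.3 113.9] sides [32.3, 24.5, 31.7, 23.7] yaw [5.9, -84.2, -175.5, 97.1]
ps [[372.3999938964844, 22.600000381469727], [476.79998779296875, 10.600000381469727], [479.0, 53.0], [374.0, 61.70000076293945]] 
   [[548.2, 61.7], [555.1, -8.6], [529.4, -13.7], [524.1, 59.5]] mid [539.2  24.7] sides [24.2, 70.7, 26.2, 73.4] yaw [5.2, -84.4, -168.9, 94.1]
edge [[175.39999389648438, 230.1999969482422], [484.6000061035156, 203.0]] 
   [[400.5, 215.9], [422.6, -32.9]] mid [411.5  91.5] sides [249.9, 249.9] yaw [95.1, -84.9]
lane [[234.3000030517578, 138.39999389648438], [489.5, 114.19999694824219], [485.70001220703125, 176.8000030517578], [244.0, 198.1999969482422]] 
   [[472.4, 162.1], [489.1, -27.0], [443.3, -30.8], [426.8, 158.1]] mid [457.9  65.6] sides [45.7, 189.8, 45.9, 189.6] yaw [5.1, -85.0, -175.2, 95.0]
stone [[278.0, 152.5], [370.3999938964844, 156.60000610351562], [367.20001220703125, 187.3000030517578], [278.0, 181.5]] 
   [[462.7, 128.1], [459.7, 61.2], [437.4, 62.6], [441.8, 129.0]] mid [450.4  95.2] sides [20.9, 66.9, 22.3, 66.5] yaw [-2.4, -92.6, 176.4, 86.2]
```

View pics/c2.png

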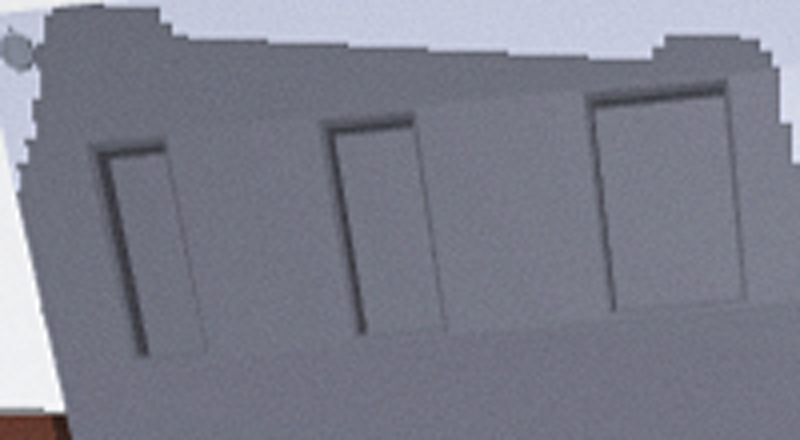

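```bash
python3 -m creep '[{"jaw":0,"travel":[10,0,0],"roll":0.14},{"jaw":0,"travel":[20,0,-20],"roll":0.28},{"jaw":0,"travel":[30,-1,-30],"roll":0.42},{"jaw":0,"travel":[40,-2,-40],"roll":0.56},{"jaw":0,"travel":[50,-3,-50],"roll":0.7},{"jaw":0,"travel":[50,-3,-60],"roll":0.84},{"jaw":0,"travel":[50,-3,-70],"roll":0.98},{"jaw":0,"travel":[50,-3,-80],"roll":1.12},{"jaw":0,"travel":[50,-3,-85],"roll":1.26},{"jaw":0,"travel":[50,-3,-85],"roll":1.4},{"jaw":0,"travel":[50,-3,-85],"roll":1.518},{"jaw":0,"travel":[50,-3,-85],"roll":1.518}]' 30
python3 -m creep '[{"jaw":0,"travel":[0,0,-23],"roll":0},{"jaw":0,"travel":[0,0,-23.5],"roll":0},{"jaw":1,"travel":[0,0,-23.5],"roll":0},{"jaw":1,"travel":[0,0,-23.5],"roll":0},{"jaw":1,"travel":[0,0,-23.5],"roll":0},{"jaw":1,"travel":[0,0,-23.5],"roll":0},{"jaw":1,"travel":[0,0,-23.5],"roll":0},{"jaw":1,"travel":[0,0,-23.5],"roll":0}]' 30
```

```text
time_s: 3.45
position: [0.4503, 0.0953, 0.2177]
tool_rot: [[0.054, 0.999, 0.0], [0.999, -0.054, -0.0], [-0.0, 0.0, -1.0]]
ft_force: [0.5, -0.3, -0.6]
grip_width: 0.0429
gripper_force: 0.0
time_s: 4.25
position: [0.4502, 0.0965, 0.1948]
tool_rot: [[0.053, 0.999, 0.001], [0.999, -0.053, -0.0], [-0.0, 0.001, -1.0]]
ft_force: [-1.2, -2.5, 5.9]
grip_width: 0.0208
gripper_force: 30.0
```

```bash
python3 -m creep '[{"jaw":1,"travel":[0,0,20],"roll":0},{"jaw":1,"travel":[30,-25,25],"roll":0.05},{"jaw":1,"travel":[60,-50,25],"roll":0.1},{"jaw":1,"travel":[89.5,-70.4,20],"roll":0.141},{"jaw":1,"travel":[89.5,-70.4,10],"roll":0.141},{"jaw":1,"travel":[89.5,-70.4,10],"roll":0.141},{"jaw":1,"travel":[89.5,-70.4,10],"roll":0.141}]' 
python3 - <<'E'
from h import *
print(observe()['position'],observe()['grip_width'])
snap('wrist','w3.png')
E
```

```text
time_s: 4.95
position: [0.5388, 0.0267, 0.204]
tool_rot: [[-0.088, 0.996, -0.002], [0.996, 0.088, 0.0], [0.001, -0.002, -1.0]]
ft_force: [-0.6, 1.6, -0.6]
grip_width: 0.0207
gripper_force: 29.5
[0.5387514  0.02673293 0.20399526] 0.020676671101708417
```

View pics/w3.png

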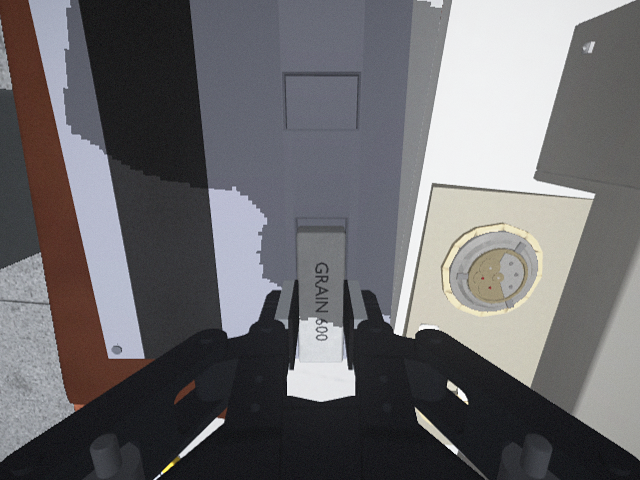

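```bash
python3 - <<'E'
from h import *
D=np.load('/tmp/wrist.npz');K,E=D['K'],D['E']
g=cv2.cvtColor(D['im'],cv2.COLOR_RGB2GRAY).astype(int)
print(g[210:242,315:330].mean(1).round().tolist())
print(g[221,288:356].tolist()); print(g[250,288:356].tolist())
for a in [(322,218,.013),(322,226,.0355),(322,234,.0225),(297,221,.013),(347,221,.013),(298,245,.0355),(346,245,.0355)]: print(a,(ray(*a,K,E)*1000).round(1))
E
```

```text
[104.0, 103.0, 103.0, 104.0, 102.0, 103.0, 101.0, 95.0, 92.0, 100.0, 104.0, 103.0, 104.0, 103.0, 104.0, 97.0, 82.0, 80.0, 81.0, 84.0, 83.0, 84.0, 98.0, 114.0, 121.0, 121.0, 119.0, 119.0, 120.0, 119.0, 120.0, 120.0]
[107, 105, 109, 106, 108, 100, 103, 84, 76, 89, 102, 101, 104, 103, 105, 101, 105, 103, 103, 100, 102, 104, 101, 107, 98, 105, 102, 101, 101, 104, 104, 102, 104, 103, 101, 108, 104, 102, 104, 107, 98, 104, 104, 101, 103, 106, 103, 103, 100, 103, 106, 103, 103, 101, 101, 105, 102, 86, 79, 91, 95, 103, 105, 103, 106, 107, 103, 105]
[103, 107, 105, 111, 104, 105, 104, 99, 86, 105, 113, 124, 123, 122, 121, 123, 122, 118, 121, 122, 116, 122, 117, 120, 122, 121, 114, 118, 121, 123, 122, 120, 119, 119, 119, 123, 116, 121, 120, 119, 117, 124, 126, 125, 123, 123, 120, 120, 125, 119, 115, 120, 125, 123, 125, 120, 110, 86, 92, 87, 104, 108, 105, 105, 107, 106, 107, 106]
(322, 218, 0.013) [537.2  60.2  13. ]
(322, 226, 0.0355) [536.9  62.4  35.5]
(322, 234, 0.0225) [537.6  54.8  22.5]
(297, 221, 0.013) [524.9  57.6  13. ]
(347, 221, 0.013) [549.8  59.8  13. ]
(298, 245, 0.0355) [527.2  52.8  35.5]
(346, 245, 0.0355) [548.2  54.7  35.5]
```

```bash
python3 -m creep '[{"jaw":1,"travel":[0,-0.4,-6],"roll":0},{"jaw":1,"travel":[0,-0.4,-10],"roll":0},{"jaw":1,"travel":[0,-0.4,-13],"roll":0},{"jaw":1,"travel":[0,-0.4,-15],"roll":0},{"jaw":1,"travel":[0,-0.4,-15.5],"roll":0},{"jaw":1,"travel":[0,-0.4,-15.5],"roll":0}]'
```

```text
time_s: 5.6
position: [0.5394, 0.0258, 0.1888]
tool_rot: [[-0.088, 0.996, -0.0], [0.996, 0.088, 0.0], [0.0, -0.0, -1.0]]
ft_force: [-1.5, 1.2, 3.1]
grip_width: 0.0209
gripper_force: 29.9
```

```bash
python3 -m creep '[{"jaw":0.3,"travel":[0,0,0],"roll":0},{"jaw":0.3,"travel":[0,0,0],"roll":0},{"jaw":0.3,"travel":[0,0,20],"roll":0},{"jaw":0.3,"travel":[0,0,60],"roll":0},{"jaw":0.3,"travel":[0,0,60],"roll":0}]'
python3 - <<'E'
from h import *
D=np.load('/tmp/parts.npz');K,E=D['K'],D['E']
g=cv2.GaussianBlur(cv2.cvtColor(D['im'],cv2.COLOR_RGB2GRAY),(3,3),0)
Q={'green':[(208,17),(298,13),(299,76),(217,80)],'red':[(490,13),(557,61),(520,111),(456,68)],'yellow':[(135,137),(195,187),(168,222),(103,175)],
'white':[(229,144),(306,177),(293,218),(219,186)],'blue':[(397,133),(430,169),(375,222),(340,185)]}
for n,c in Q.items():
    c=np.float32(c).reshape(-1,1,2); r=cv2.cornerSubPix(g,c.copy(),(3,3),(-1,-1),(3,40,.01))[:,0]
    W=np.array([ray(u,v,.005,K,E)[:2] for u,v in r])*1000
    print(n,'mid',W.mean(0).round(1),'sides',[round(float(np.hypot(*(W[i]-W[i-1]))),1) for i in range(4)],
     'yaw',[round(float(np.degrees(np.arctan2(*(W[i]-W[i-1])[::-1]))),1) for i in range(4)])
im=cv2.cvtColor(D['im'],cv2.COLOR_RGB2BGR)
f=lambda x,y:cv2.resize(im[y:y+80,x:x+80],None,fx=3.25,fy=3.25,interpolation=cv2.INTER_CUBIC)
cv2.imwrite('pics/c3.png',np.hstack([f(77,0),f(344,0),f(462,145)]))
E
```

```text
time_s: 6.1
position: [0.5404, 0.0256, 0.2528]
tool_rot: [[-0.088, 0.996, 0.008], [0.996, 0.088, -0.001], [-0.002, 0.008, -1.0]]
ft_force: [0.2, -0.2, -1.0]
grip_width: 0.0304
gripper_force: 0.0
green mid [ 531.9 -236.2] sides [38.7, 61.5, 37.1, 58.3] yaw [3.9, -87.9, 179.0, 93.7]
red mid [ 521.  -409.7] sides [39.4, 59.0, 36.9, 59.8] yaw [-31.0, -120.2, 150.1, 62.3]
yellow mid [ 440.4 -151.6] sides [40.1, 54.4, 37.2, 57.8] yaw [-46.2, -132.7, 138.6, 50.2]
white mid [ 440.  -236.9] sides [32.4, 58.8, 32.1, 62.0] yaw [-21.6, -116.2, 164.4, 64.5]
blue mid [ 442.9 -330.7] sides [56.8, 36.8, 57.3, 40.8] yaw [-47.1, -135.5, 136.9, 43.9]
```

View pics/c3.png

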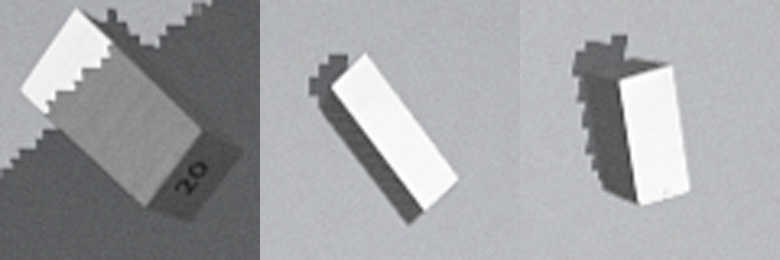

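```bash
python3 - <<'E'
from h import *
D=np.load('/tmp/parts.npz');K,E=D['K'],D['E']
g=cv2.cvtColor(D['im'],cv2.COLOR_RGB2GRAY)
Q={'A20':[(101,2.5),(139.5,40.3),(122.5,63.7),(83.5,28.3)],'B':[(376.3,16.3),(405.2,55.1),(394.5,65.2),(365.8,26.8)],'C':[(508.8,165),(514.3,203.5),(498.9,208.4),(492.8,169.6)]}
for n,c in Q.items():
    W=np.array([ray(u,v,.018,K,E)[:2] for u,v in c])*1000
    print(n,'mid',W.mean(0).round(1),'sides',[round(float(np.hypot(*(W[i]-W[i-1]))),1) for i in range(4)],
     'yaw',[round(float(np.degrees(np.arctan2(*(W[i]-W[i-1])[::-1]))),1) for i in range(4)])
E
```

```text
A20 mid [ 536.4 -147.6] sides [19.9, 29.5, 19.1, 29.5] yaw [-44.6, -135.3, 135.5, 46.2]
B mid [ 532.3 -323.5] sides [8.7, 29.7, 8.9, 29.7] yaw [-47.7, -137.8, 132.1, 41.8]
C mid [ 438.1 -415. ] sides [11.4, 29.3, 11.4, 29.8] yaw [-73.4, -162.6, 109.0, 17.4]
```

```bash
python3 -m creep '[{"jaw":-0.1,"travel":[-2,-45,0],"roll":0.14},{"jaw":-0.1,"travel":[-3,-90,0],"roll":0.28},{"jaw":-0.1,"travel":[-4,-135,-10],"roll":0.42},{"jaw":-0.1,"travel":[-4,-173,-20],"roll":0.56},{"jaw":-0.1,"travel":[-4,-173,-35],"roll":0.698},{"jaw":-0.1,"travel":[-4,-173,-45],"roll":0.698},{"jaw":-0.1,"travel":[-4,-173,-45],"roll":0.698}]'
```

```text
time_s: 6.8
position: [0.5352, -0.1468, 0.2022]
tool_rot: [[-0.705, 0.709, -0.003], [0.709, 0.705, 0.002], [0.003, -0.001, -1.0]]
ft_force: [0.1, -0.2, 0.8]
grip_width: 0.0468
gripper_force: 0.0
```

```bash
python3 -m creep '[{"jaw":-0.1,"travel":[0.6,-0.8,-15],"roll":0},{"jaw":-0.1,"travel":[0.6,-0.8,-22.5],"roll":0},{"jaw":1,"travel":[0.6,-0.8,-22.5],"roll":0},{"jaw":1,"travel":[0.6,-0.8,-22.5],"roll":0},{"jaw":1,"travel":[0.6,-0.8,-22.5],"roll":0},{"jaw":1,"travel":[0.6,-0.8,-22.5],"roll":0},{"jaw":1,"travel":[0.6,-0.8,-22.5],"roll":0},{"jaw":1,"travel":[0.6,-0.8,-22.5],"roll":0}]' 40
```

```text
time_s: 7.6
position: [0.5361, -0.1481, 0.1813]
tool_rot: [[-0.707, 0.707, 0.0], [0.707, 0.707, -0.0], [-0.0, 0.0, -1.0]]
ft_force: [0.3, -0.4, 0.5]
grip_width: 0.029
gripper_force: 25.9
```

```bash
python3 -m creep '[{"jaw":1,"travel":[0,0,30],"roll":0},{"jaw":1,"travel":[-1,50,40],"roll":-0.14},{"jaw":1,"travel":[-2,100,40],"roll":-0.28},{"jaw":1,"travel":[-3,150,40],"roll":-0.42},{"jaw":1,"travel":[-4,200,40],"roll":-0.56},{"jaw":1,"travel":[-4.5,250,38],"roll":-0.695},{"jaw":1,"travel":[-4.5,261.3,28],"roll":-0.695},{"jaw":1,"travel":[-4.5,261.3,22],"roll":-0.695},{"jaw":1,"travel":[-4.5,261.3,22],"roll":-0.695},{"jaw":1,"travel":[-4.5,261.3,22],"roll":-0.695}]'
python3 - <<'E'
from h import *
print(observe()['position'])
snap('wrist','w4.png')
E
```

```text
time_s: 8.6
position: [0.5319, 0.1123, 0.2033]
tool_rot: [[-0.09, 0.996, -0.0], [0.996, 0.09, -0.0], [-0.0, -0.0, -1.0]]
ft_force: [0.1, 0.8, -0.4]
grip_width: 0.0287
gripper_force: 44.9
[0.53186727 0.11229321 0.20332332]
```

View pics/w4.png

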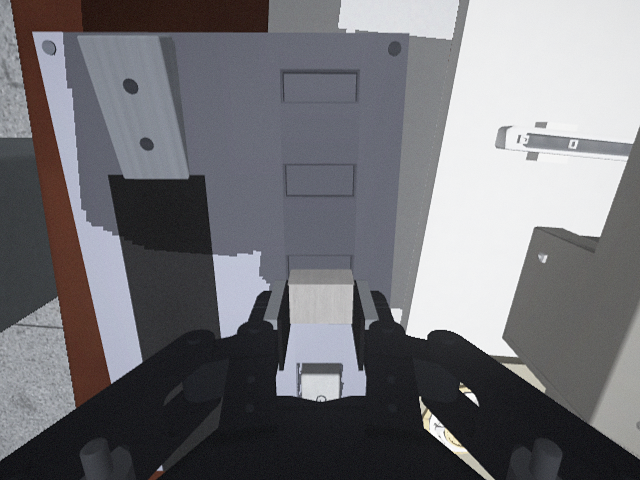

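```bash
cat >> h.py <<'E'
ex=np.array([.9961,.0885]);ey=np.array([-.0885,.9961]);O=np.array([491.2,98.6])
def tr(w): d=np.asarray(w)[:2]*1000-O; return np.array([d@ex,d@ey]).round(2)
E
python3 - <<'E'
from h import *
D=np.load('/tmp/wrist.npz');K,E=D['K'],D['E']
g=cv2.cvtColor(D['im'],cv2.COLOR_RGB2GRAY).astype(int)
print('rows250+',g[250:330,305:340].mean(1).round().astype(int).tolist())
print('262 cols280+',g[258:266,280:362].mean(0).round().astype(int).tolist())
print('300 cols280+',g[290:310,280:362].mean(0).round().astype(int).tolist())
gg=cv2.cvtColor(D['im'],cv2.COLOR_RGB2GRAY)
for n,c in {'p12':[(285,165),(354,164),(353,196),(287,197)],'p9':[(281,70),(357,69),(357,102),(284,103)]}.items():
    r=cv2.cornerSubPix(gg,np.float32(c).reshape(-1,1,2),(3,3),(-1,-1),(3,40,.01))[:,0]
    print(n,r.round(1).tolist(),[tr(ray(u,v,.013,K,E)).tolist() for u,v in r])
print('tcp',tr(observe()['position']))
for a in [(320,255,.013),(288,262,.013),(353,262,.013),(320,270,.022),(320,323,.022),(320,270,.04),(320,323,.04),(289,300,.04),(354,300,.04)]: print(a,tr(ray(*a,K,E)))
E
```

```text
rows250+ [102, 102, 102, 103, 96, 89, 97, 103, 102, 102, 101, 102, 102, 102, 102, 102, 102, 102, 104, 119, 132, 130, 130, 131, 130, 130, 131, 131, 133, 133, 134, 134, 134, 135, 163, 190, 189, 189, 189, 188, 189, 189, 189, 189, 190, 189, 190, 189, 189, 189, 189, 189, 188, 188, 189, 188, 189, 189, 188, 188, 188, 188, 188, 188, 188, 188, 188, 188, 188, 189, 188, 189, 190, 188, 186, 190, 190, 189, 189, 189]
262 cols280+ [108, 107, 105, 107, 105, 101, 93, 88, 66, 99, 104, 101, 102, 100, 102, 102, 102, 101, 104, 103, 101, 102, 102, 103, 102, 102, 102, 101, 103, 102, 102, 102, 101, 102, 102, 101, 102, 102, 101, 104, 102, 103, 101, 102, 101, 104, 103, 101, 102, 102, 102, 102, 102, 101, 102, 102, 102, 102, 102, 102, 102, 102, 102, 104, 101, 103, 101, 104, 103, 104, 77, 80, 90, 97, 104, 108, 106, 106, 107, 108, 106, 107]
300 cols280+ [92, 76, 59, 41, 33, 34, 32, 30, 26, 164, 191, 195, 193, 186, 184, 186, 189, 189, 187, 189, 190, 189, 190, 190, 188, 188, 187, 188, 188, 187, 190, 190, 190, 189, 185, 184, 188, 190, 193, 190, 190, 189, 188, 187, 187, 188, 186, 188, 190, 189, 189, 192, 194, 193, 188, 191, 190, 188, 189, 190, 186, 187, 188, 189, 188, 188, 190, 191, 190, 191, 192, 194, 183, 67, 29, 34, 34, 33, 39, 55, 73, 89]
p12 [[284.0, 163.5], [354.8999938964844, 163.5], [353.6000061035156, 195.5], [286.3999938964844, 195.5]] [[25.37, 70.1], [58.87, 70.13], [58.68, 54.87], [26.03, 54.81]]
p9 [[279.8999938964844, 68.9000015258789], [359.3999938964844, 68.80000305175781], [355.79998779296875, 102.0999984741211], [284.20001220703125, 102.0999984741211]] [[24.84, 110.61], [59.5, 110.72], [58.4, 97.15], [26.28, 97.14]]
tcp [41.78  9.85]
(320, 255, 0.013) [42.4  23.97]
(288, 262, 0.013) [25.86 20.08]
(353, 262, 0.013) [59.46 20.13]
(320, 270, 0.022) [42.42 19.51]
(320, 323, 0.022) [ 42.44 -10.22]
(320, 270, 0.04) [42.45 27.28]
(320, 323, 0.04) [42.47  1.1 ]
(289, 300, 0.04) [28.64 12.78]
(354, 300, 0.04) [57.61 12.82]
```

```bash
python3 -m creep '[{"jaw":1,"travel":[-0.8,2.1,-6],"roll":0},{"jaw":1,"travel":[-0.8,2.1,-8],"roll":0},{"jaw":1,"travel":[-0.8,2.1,-11],"roll":0},{"jaw":1,"travel":[-0.8,2.1,-13],"roll":0},{"jaw":1,"travel":[-0.8,2.1,-15],"roll":0},{"jaw":1,"travel":[-0.8,2.1,-15],"roll":0}]'
```

```text
time_s: 9.25
position: [0.5309, 0.1152, 0.1883]
tool_rot: [[-0.091, 0.996, 0.0], [0.996, 0.091, -0.0], [-0.0, 0.0, -1.0]]
ft_force: [-0.6, -2.5, 0.9]
grip_width: 0.0285
gripper_force: 45.0
```

```bash
python3 -m creep '[{"jaw":0.05,"travel":[0,0,0],"roll":0},{"jaw":0.05,"travel":[0,0,0],"roll":0},{"jaw":0.05,"travel":[0,0,30],"roll":0},{"jaw":0.05,"travel":[-5,-20,60],"roll":0},{"jaw":0.05,"travel":[-10,-68,60],"roll":0.13},{"jaw":0.05,"travel":[-15,-115,60],"roll":0.26},{"jaw":0.05,"travel":[-20,-162,60],"roll":0.39},{"jaw":0.05,"travel":[-20,-210,60],"roll":0.52},{"jaw":0.05,"travel":[-20,-260,60],"roll":0.642},{"jaw":0.05,"travel":[-20,-310,50],"roll":0.642},{"jaw":0.05,"travel":[-15,-355,40],"roll":0.642},{"jaw":0.05,"travel":[-10,-400,30],"roll":0.642}]'
python3 -m creep '[{"jaw":0.05,"travel":[11.3,-38.2,-15],"roll":0},{"jaw":0.05,"travel":[11.3,-38.2,-15],"roll":0},{"jaw":0.05,"travel":[11.3,-38.2,-15],"roll":0},{"jaw":0.05,"travel":[11.3,-38.2,-15],"roll":0},{"jaw":0.05,"travel":[11.3,-38.2,-15],"roll":0}]'
python3 - <<'E'
from h import *
D=np.load('/tmp/top.npz');K,E,d=D['K'],D['E'],D['d']
for v,u in [(215,440),(219,440),(222,440),(212,420),(205,470)]:
    z=d[v,u]; print((E[:3,:3]@np.array([(u-K[0,2])*z/K[0,0],(v-K[1,2])*z/K[1,1],z])+E[:3,3]).round(3))
E
```

```text
time_s: 10.45
position: [0.5206, -0.2869, 0.2179]
tool_rot: [[-0.669, 0.744, 0.0], [0.744, 0.669, -0.0], [-0.0, 0.0, -1.0]]
ft_force: [0.8, 0.0, 0.3]
grip_width: 0.0406
gripper_force: 0.0
time_s: 10.95
position: [0.5323, -0.3217, 0.2038]
tool_rot: [[-0.67, 0.742, 0.0], [0.742, 0.67, -0.0], [-0.0, 0.0, -1.0]]
ft_force: [0.4, -0.0, 0.2]
grip_width: 0.0404
gripper_force: 0.0
[ 0.612 -0.393  0.002]
[ 0.601 -0.392  0.009]
[ 0.595 -0.393  0.   ]
[ 0.618 -0.339  0.025]
[ 0.621 -0.443  0.113]
```

```bash
python3 -m creep '[{"jaw":0.05,"travel":[0,0,-15],"roll":0},{"jaw":0.05,"travel":[0,0,-22],"roll":0},{"jaw":0.05,"travel":[0,0,-22],"roll":0},{"jaw":1,"travel":[0,0,-22],"roll":0},{"jaw":1,"travel":[0,0,-22],"roll":0},{"jaw":1,"travel":[0,0,-22],"roll":0},{"jaw":1,"travel":[0,0,-22],"roll":0},{"jaw":1,"travel":[0,0,-22],"roll":0}]' 40
```

```text
time_s: 11.75
position: [0.5322, -0.3229, 0.1817]
tool_rot: [[-0.669, 0.743, 0.001], [0.743, 0.669, -0.0], [-0.001, 0.0, -1.0]]
ft_force: [0.8, 1.6, 4.9]
grip_width: 0.0288
gripper_force: 39.9
```

```bash
python3 -m creep '[{"jaw":1,"travel":[0,0,35],"roll":0},{"jaw":1,"travel":[-10,40,55],"roll":0},{"jaw":1,"travel":[-15,88,60],"roll":-0.1},{"jaw":1,"travel":[-15,136,60],"roll":-0.2},{"jaw":1,"travel":[-15,184,60],"roll":-0.3},{"jaw":1,"travel":[-15,232,60],"roll":-0.4},{"jaw":1,"travel":[-15,280,60],"roll":-0.5},{"jaw":1,"travel":[-15,328,60],"roll":-0.6},{"jaw":1,"travel":[-15,376,60],"roll":-0.642},{"jaw":1,"travel":[-15,424,60],"roll":-0.642},{"jaw":1,"travel":[-12,472,55],"roll":-0.642},{"jaw":1,"travel":[-9,515,40],"roll":-0.642}]'
python3 -m creep '[{"jaw":1,"travel":[-0.1,13,-18],"roll":0},{"jaw":1,"travel":[-0.1,13,-18],"roll":0},{"jaw":1,"travel":[-0.1,13,-18],"roll":0},{"jaw":1,"travel":[-0.1,13,-18],"roll":0}]'
python3 - <<'E'
from h import *
print(observe()['position'])
im,d,K,E=snap('wrist','w5.png')
g=cv2.cvtColor(im,cv2.COLOR_RGB2GRAY).astype(int)
print('rows235+',g[235:320,312:330].mean(1).round().astype(int).tolist())
print('cols280+',g[258:266,280:362].mean(0).round().astype(int).tolist())
print('300 cols280+',g[295:305,280:362].mean(0).round().astype(int).tolist())
E
```

```text
time_s: 12.95
position: [0.5231, 0.1944, 0.222]
tool_rot: [[-0.091, 0.996, 0.003], [0.996, 0.091, 0.0], [0.0, 0.003, -1.0]]
ft_force: [0.7, -0.2, -0.5]
grip_width: 0.0283
gripper_force: 39.7
time_s: 13.35
position: [0.5234, 0.2041, 0.204]
tool_rot: [[-0.09, 0.996, 0.001], [0.996, 0.09, -0.0], [-0.0, 0.001, -1.0]]
ft_force: [0.5, -1.0, -0.6]
grip_width: 0.028
gripper_force: 39.7
[0.5234031  0.20409133 0.20401086]
rows235+ [72, 72, 71, 77, 94, 103, 102, 101, 101, 102, 100, 101, 101, 101, 101, 102, 101, 101, 100, 102, 101, 102, 101, 101, 101, 101, 101, 102, 102, 93, 86, 101, 102, 101, 101, 102, 101, 102, 101, 101, 101, 102, 101, 102, 101, 107, 120, 127, 126, 126, 126, 127, 127, 126, 127, 128, 128, 129, 129, 130, 128, 145, 178, 190, 190, 189, 188, 189, 188, 188, 188, 188, 188, 188, 187, 187, 187, 189, 179, 137, 98, 101, 102, 101, 102]
cols280+ [102, 102, 101, 100, 100, 101, 100, 100, 97, 98, 99, 97, 98, 100, 99, 97, 99, 99, 98, 98, 100, 98, 97, 98, 96, 97, 99, 97, 97, 98, 98, 98, 98, 98, 99, 99, 98, 98, 100, 97, 99, 97, 99, 99, 99, 98, 99, 98, 98, 98, 99, 98, 97, 97, 99, 99, 99, 98, 98, 98, 99, 99, 100, 100, 100, 100, 97, 100, 99, 99, 100, 98, 100, 100, 101, 101, 102, 102, 102, 101, 102, 102]
300 cols280+ [115, 93, 56, 32, 30, 28, 28, 28, 23, 63, 176, 178, 175, 177, 178, 180, 179, 178, 175, 176, 177, 178, 174, 174, 176, 177, 177, 178, 176, 175, 176, 177, 174, 175, 176, 176, 177, 178, 176, 177, 178, 178, 178, 180, 181, 178, 179, 177, 176, 177, 177, 177, 177, 176, 174, 175, 177, 175, 172, 170, 173, 172, 171, 172, 172, 174, 175, 173, 174, 176, 176, 183, 94, 34, 27, 29, 32, 32, 29, 50, 82, 111]
```

View pics/w5.png

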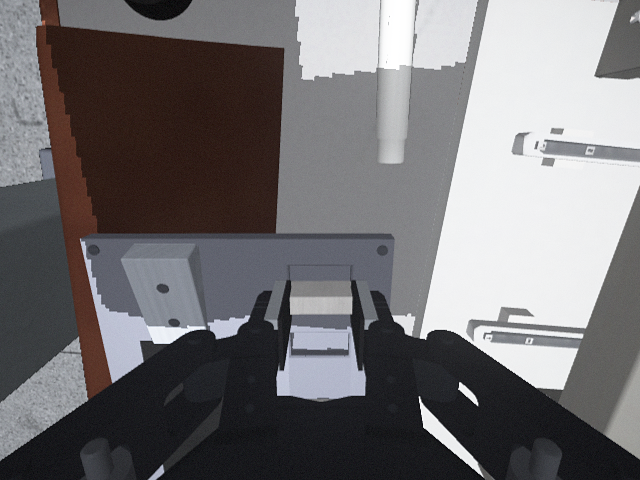

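```bash
python3 - <<'E'
from h import *
D=np.load('/tmp/wrist.npz');K,E=D['K'],D['E']
for a in [(320,264.5,.013),(320,280.7,.0225),(320,296.3,.0405),(320,313.8,.0405),(289.2,302,.0405),(352,302,.0405)]: print(a,tr(ray(*a,K,E)))
print(tr(observe()['position']))
E
```

```text
(320, 264.5, 0.013) [ 42.3  110.64]
(320, 280.7, 0.0225) [ 42.31 105.88]
(320, 296.3, 0.0405) [ 42.32 106.75]
(320, 313.8, 0.0405) [42.32 97.95]
(289.2, 302, 0.0405) [ 28.55 103.91]
(352, 302, 0.0405) [ 56.63 103.92]
[ 41.44 102.17]
```

```bash
python3 -m creep '[{"jaw":1,"travel":[-0.1,0.8,-2],"roll":0},{"jaw":1,"travel":[-0.1,0.8,-4],"roll":0},{"jaw":1,"travel":[-0.1,0.8,-6],"roll":0},{"jaw":1,"travel":[-0.1,0.8,-8],"roll":0},{"jaw":1,"travel":[-0.1,0.8,-10],"roll":0},{"jaw":1,"travel":[-0.1,0.8,-12],"roll":0},{"jaw":1,"travel":[-0.1,0.8,-14],"roll":0},{"jaw":1,"travel":[-0.1,0.8,-15],"roll":0},{"jaw":1,"travel":[-0.1,0.8,-15],"roll":0}]'
```

```text
time_s: 14.3
position: [0.5229, 0.206, 0.1887]
tool_rot: [[-0.091, 0.996, 0.0], [0.996, 0.091, 0.0], [-0.0, 0.0, -1.0]]
ft_force: [-1.8, -0.8, 6.1]
grip_width: 0.0283
gripper_force: 40.2
```

```bash
python3 -m creep '[{"jaw":0.05,"travel":[0,0,0],"roll":0},{"jaw":0.05,"travel":[0,0,0],"roll":0},{"jaw":0.05,"travel":[0,0,30],"roll":0},{"jaw":0.05,"travel":[-5,-20,65],"roll":0},{"jaw":0.05,"travel":[-15,-68,70],"roll":0},{"jaw":0.05,"travel":[-25,-115,70],"roll":0.1},{"jaw":0.05,"travel":[-35,-163,70],"roll":0.21},{"jaw":0.05,"travel":[-45,-210,70],"roll":0.21},{"jaw":0.05,"travel":[-55,-258,70],"roll":0.21},{"jaw":0.05,"travel":[-65,-306,70],"roll":0.21},{"jaw":0.05,"travel":[-75,-355,70],"roll":0.21},{"jaw":0.05,"travel":[-85,-400,70],"roll":0.21}]'
python3 -m creep '[{"jaw":0.05,"travel":[0,-48,-10],"roll":0},{"jaw":0.05,"travel":[0,-96,-20],"roll":0},{"jaw":0.05,"travel":[0,-144,-30],"roll":0},{"jaw":0.05,"travel":[0,-190,-40],"roll":0},{"jaw":0.05,"travel":[0,-220.3,-50],"roll":0},{"jaw":0.05,"travel":[0,-220.3,-55],"roll":0},{"jaw":0.05,"travel":[0,-220.3,-55],"roll":0},{"jaw":0.05,"travel":[0,-220.3,-70],"roll":0},{"jaw":0.05,"travel":[0,-220.3,-77],"roll":0},{"jaw":0.05,"travel":[0,-220.3,-77],"roll":0}]'
```

```text
time_s: 15.5
position: [0.4372, -0.1962, 0.2583]
tool_rot: [[-0.296, 0.955, 0.0], [0.955, 0.296, -0.0], [-0.0, 0.0, -1.0]]
ft_force: [1.2, 0.2, -0.1]
grip_width: 0.0406
gripper_force: 0.0
time_s: 16.5
position: [0.4381, -0.4133, 0.1807]
tool_rot: [[-0.297, 0.955, -0.001], [0.955, 0.297, 0.002], [0.002, -0.001, -1.0]]
ft_force: [0.2, 0.3, -0.4]
grip_width: 0.0408
gripper_force: 0.0
```

```bash
python3 -m creep '[{"jaw":1,"travel":[0,0,0],"roll":0},{"jaw":1,"travel":[0,0,0],"roll":0},{"jaw":1,"travel":[0,0,0],"roll":0},{"jaw":1,"travel":[0,0,0],"roll":0},{"jaw":1,"travel":[0,0,0],"roll":0}]' 40
```

```text
time_s: 17.0
position: [0.4381, -0.4143, 0.1818]
tool_rot: [[-0.296, 0.955, 0.001], [0.955, 0.296, -0.0], [-0.001, 0.001, -1.0]]
ft_force: [0.1, 1.7, 6.1]
grip_width: 0.0282
gripper_force: 40.1
```

```bash
python3 -m creep '[{"jaw":1,"travel":[0,0,35],"roll":0},{"jaw":1,"travel":[0,40,60],"roll":0},{"jaw":1,"travel":[10,85,70],"roll":0},{"jaw":1,"travel":[20,132,70],"roll":0},{"jaw":1,"travel":[30,180,70],"roll":0},{"jaw":1,"travel":[40,227,70],"roll":-0.1},{"jaw":1,"travel":[50,275,70],"roll":-0.21},{"jaw":1,"travel":[60,322,70],"roll":-0.21},{"jaw":1,"travel":[70,370,70],"roll":-0.21},{"jaw":1,"travel":[80,418,70],"roll":-0.21},{"jaw":1,"travel":[88.8,465,70],"roll":-0.21},{"jaw":1,"travel":[88.8,513,60],"roll":-0.21}]'
python3 -m creep '[{"jaw":1,"travel":[0,50,-15],"roll":0},{"jaw":1,"travel":[0,65.2,-38],"roll":0},{"jaw":1,"travel":[0,65.2,-38],"roll":0},{"jaw":1,"travel":[0,65.2,-38],"roll":0},{"jaw":1,"travel":[0,65.2,-38],"roll":0},{"jaw":1,"travel":[0,65.2,-38],"roll":0},{"jaw":1,"travel":[0,65.2,-38],"roll":0}]'
python3 - <<'E'
from h import *
s=observe();print(s['position'],tr(s['position']),s['grip_width'])
im,d,K,E=snap('wrist','w6.png')
g=cv2.cvtColor(im,cv2.COLOR_RGB2GRAY).astype(int)
for r0 in (312,): 
  p=g[235:330,r0:r0+18].mean(1); print({235+i+.5:int(p[i+1]-p[i]) for i in range(94) if abs(p[i+1]-p[i])>4})
zb=s['position'][2]-.1815
for r in range(255,320,4): print(r,[tr(ray(320,r,z,K,E))[1] for z in(.013,zb,zb+.018)])
E
```

```text
time_s: 18.2
position: [0.5275, 0.1005, 0.242]
tool_rot: [[-0.091, 0.996, 0.003], [0.996, 0.091, -0.0], [-0.001, 0.003, -1.0]]
ft_force: [0.4, -0.3, -0.3]
grip_width: 0.0285
gripper_force: 39.7
time_s: 18.9
position: [0.527, 0.163, 0.2039]
tool_rot: [[-0.089, 0.996, 0.001], [0.996, 0.089, 0.0], [-0.0, 0.001, -1.0]]
ft_force: [0.1, -0.7, -0.2]
grip_width: 0.0286
gripper_force: 39.7
[0.52699795 0.16296588 0.20392296] [41.35 60.95] 0.0286286082080488
{262.5: -7, 264.5: 11, 277.5: 5, 278.5: 17, 279.5: 7, 292.5: -4, 293.5: 19, 294.5: 30, 316.5: -11, 317.5: -18, 318.5: 20, 319.5: 15}
255 [np.float64(74.68), np.float64(78.25), np.float64(85.07)]
259 [np.float64(72.47), np.float64(76.17), np.float64(83.24)]
263 [np.float64(70.24), np.float64(74.08), np.float64(81.4)]
267 [np.float64(68.0), np.float64(71.96), np.float64(79.54)]
271 [np.float64(65.74), np.float64(69.84), np.float64(77.67)]
275 [np.float64(63.46), np.float64(67.69), np.float64(75.78)]
279 [np.float64(61.16), np.float64(65.53), np.float64(73.88)]
283 [np.float64(58.85), np.float64(63.36), np.float64(71.96)]
287 [np.float64(56.52), np.float64(61.16), np.float64(70.03)]
291 [np.float64(54.17), np.float64(58.95), np.float64(68.08)]
295 [np.float64(51.8), np.float64(56.72), np.float64(66.12)]
299 [np.float64(49.41), np.float64(54.47), np.float64(64.14)]
303 [np.float64(47.01), np.float64(52.21), np.float64(62.14)]
307 [np.float64(44.58), np.float64(49.92), np.float64(60.13)]
311 [np.float64(42.13), np.float64(47.62), np.float64(58.11)]
315 [np.float64(39.67), np.float64(45.3), np.float64(56.07)]
319 [np.float64(37.18), np.float64(42.97), np.float64(54.01)]
```

```bash
python3 -m creep '[{"jaw":1,"travel":[0,0.5,-2],"roll":0},{"jaw":1,"travel":[0,0.5,-4],"roll":0},{"jaw":1,"travel":[0,0.5,-6],"roll":0},{"jaw":1,"travel":[0,0.5,-8],"roll":0},{"jaw":1,"travel":[0,0.5,-10],"roll":0},{"jaw":1,"travel":[0,0.5,-12],"roll":0},{"jaw":1,"travel":[0,0.5,-14],"roll":0},{"jaw":1,"travel":[0,0.5,-15],"roll":0},{"jaw":1,"travel":[0,0.5,-15],"roll":0}]'
```

```text
time_s: 19.85
position: [0.5267, 0.1644, 0.1888]
tool_rot: [[-0.091, 0.996, 0.0], [0.996, 0.091, -0.0], [-0.0, 0.0, -1.0]]
ft_force: [-2.9, -0.3, 7.1]
grip_width: 0.0283
gripper_force: 40.4
```

```bash
python3 -m creep '[{"jaw":0.05,"travel":[0,0,0],"roll":0},{"jaw":0.05,"travel":[0,0,0],"roll":0},{"jaw":0.05,"travel":[0,0,30],"roll":0},{"jaw":-0.35,"travel":[-5,-20,55],"roll":0},{"jaw":-0.35,"travel":[-10,-68,55],"roll":-0.052},{"jaw":-0.35,"travel":[-10,-115,55],"roll":-0.052},{"jaw":-0.35,"travel":[-10,-162,55],"roll":-0.052},{"jaw":-0.35,"travel":[-10,-210,55],"roll":-0.052},{"jaw":-0.35,"travel":[-5,-258,55],"roll":-0.052},{"jaw":-0.35,"travel":[0,-306,55],"roll":-0.052},{"jaw":-0.35,"travel":[5,-355,50],"roll":-0.052},{"jaw":-0.35,"travel":[5,-399.9,40],"roll":-0.052}]'
python3 -m creep '[{"jaw":-0.35,"travel":[0,0,0],"roll":0},{"jaw":-0.35,"travel":[0,0,-20],"roll":0},{"jaw":-0.35,"travel":[0,0,-45],"roll":0},{"jaw":-0.35,"travel":[0,0,-54.5],"roll":0},{"jaw":-0.35,"travel":[0,0,-54.5],"roll":0},{"jaw":1,"travel":[0,0,-54.5],"roll":0},{"jaw":1,"travel":[0,0,-54.5],"roll":0},{"jaw":1,"travel":[0,0,-54.5],"roll":0},{"jaw":1,"travel":[0,0,-54.5],"roll":0},{"jaw":1,"travel":[0,0,-54.5],"roll":0}]' 35
```

```text
time_s: 21.05
position: [0.5319, -0.2381, 0.2285]
tool_rot: [[-0.039, 0.999, 0.002], [0.999, 0.039, -0.001], [-0.001, 0.002, -1.0]]
ft_force: [1.6, -0.5, -0.8]
grip_width: 0.0578
gripper_force: 0.0
time_s: 22.05
position: [0.532, -0.2355, 0.175]
tool_rot: [[-0.039, 0.999, 0.002], [0.999, 0.039, -0.001], [-0.001, 0.002, -1.0]]
ft_force: [-0.5, 1.4, 7.9]
grip_width: 0.0364
gripper_force: 35.6
```

```bash
python3 -m creep '[{"jaw":1,"travel":[0,0,35],"roll":0},{"jaw":1,"travel":[-8,30,70],"roll":0.054},{"jaw":1,"travel":[-16,75,80],"roll":0.054},{"jaw":1,"travel":[-26,122,80],"roll":0.054},{"jaw":1,"travel":[-36,169,80],"roll":0.054},{"jaw":1,"travel":[-46,216,80],"roll":0.054},{"jaw":1,"travel":[-56,263,80],"roll":0.054},{"jaw":1,"travel":[-66,310,80],"roll":0.054},{"jaw":1,"travel":[-76,357,80],"roll":0.054},{"jaw":1,"travel":[-85,400,75],"roll":0.054},{"jaw":1,"travel":[-85,421.9,60],"roll":0.054},{"jaw":1,"travel":[-85,421.9,46],"roll":0.054}]'
python3 -m creep '[{"jaw":1,"travel":[0,0,0],"roll":0},{"jaw":1,"travel":[0,0,0],"roll":0},{"jaw":1,"travel":[0,0,0],"roll":0}]'
cat >> h.py <<'E'
def held(f):
    s=observe(); im,d,K,E=snap('wrist',f); p=s['position']; R=np.array(s['tool_rot'])
    print('tcp',p.round(4),'tray',tr(p),'w',s['grip_width'])
    g=cv2.cvtColor(im,cv2.COLOR_RGB2GRAY).astype(int)
    q=g[200:330,312:330].mean(1); zt=p[2]-.171+.003
    for i in range(129):
        if abs(q[i+1]-q[i])>6: print(200.5+i+.5,int(q[i+1]-q[i]),'tool-x@top',((ray(321,201+i,zt,K,E)-p)@R[:,0]*1000).round(1),'tray@13',tr(ray(321,201+i,.013,K,E)))
E
python3 -c "
from h import *
held('w7.png')"
```

```text
time_s: 23.25
position: [0.4461, 0.1889, 0.2199]
tool_rot: [[-0.097, 0.995, 0.002], [0.995, 0.097, 0.001], [0.0, 0.002, -1.0]]
ft_force: [-0.1, 0.1, -0.6]
grip_width: 0.036
gripper_force: 35.3
time_s: 23.55
position: [0.447, 0.1859, 0.2205]
tool_rot: [[-0.092, 0.996, 0.001], [0.996, 0.092, 0.0], [0.0, 0.001, -1.0]]
ft_force: [-0.9, -0.7, -0.3]
grip_width: 0.0365
gripper_force: 35.3
tcp [0.447  0.1859 0.2205] tray [-36.26  90.85] w 0.03649030897786951
206.0 18 tool-x@top 44.5 tray@13 [-34.89 126.75]
207.0 9 tool-x@top 44.1 tray@13 [-34.89 126.19]
209.0 11 tool-x@top 43.2 tray@13 [-34.88 125.08]
210.0 17 tool-x@top 42.8 tray@13 [-34.88 124.52]
213.0 6 tool-x@top 41.5 tray@13 [-34.87 122.84]
214.0 9 tool-x@top 41.0 tray@13 [-34.87 122.28]
225.0 7 tool-x@top 36.2 tray@13 [-34.85 116.03]
226.0 17 tool-x@top 35.7 tray@13 [-34.85 115.46]
234.0 -7 tool-x@top 32.1 tray@13 [-34.83 110.82]
235.0 -34 tool-x@top 31.7 tray@13 [-34.83 110.24]
236.0 -39 tool-x@top 31.2 tray@13 [-34.83 109.65]
238.0 7 tool-x@top 30.3 tray@13 [-34.82 108.48]
239.0 14 tool-x@top 29.9 tray@13 [-34.82 107.89]
262.0 8 tool-x@top 19.1 tray@13 [-34.77  94.04]
263.0 32 tool-x@top 18.6 tray@13 [-34.77  93.43]
264.0 24 tool-x@top 18.2 tray@13 [-34.77  92.81]
266.0 -30 tool-x@top 17.2 tray@13 [-34.76  91.57]
267.0 -69 tool-x@top 16.7 tray@13 [-34.76  90.95]
268.0 13 tool-x@top 16.2 tray@13 [-34.76  90.33]
269.0 48 tool-x@top 15.7 tray@13 [-34.76  89.71]
270.0 36 tool-x@top 15.3 tray@13 [-34.75  89.08]
```

View pics/w7.png

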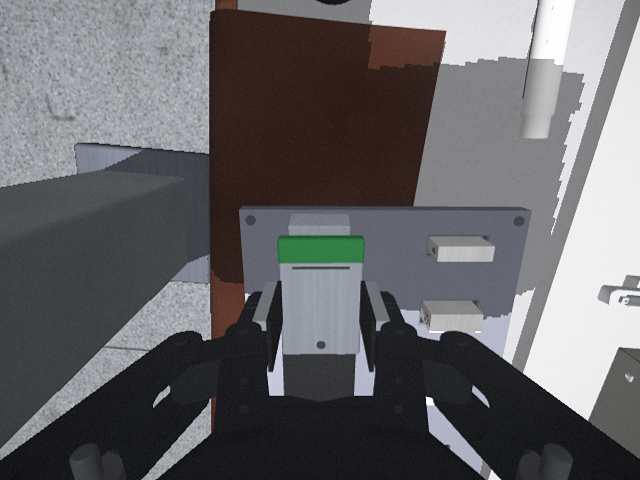

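```bash
python3 -m creep '[{"jaw":1,"travel":[0,0,-8],"roll":0},{"jaw":1,"travel":[0,0,-14],"roll":0},{"jaw":1,"travel":[0,0,-17],"roll":0},{"jaw":1,"travel":[0,0,-19],"roll":0},{"jaw":1,"travel":[0,0,-21],"roll":0},{"jaw":1,"travel":[0,0,-21],"roll":0}]' 20
python3 -m creep '[{"jaw":1,"travel":[0,0,-1],"roll":0},{"jaw":1,"travel":[0,0,-2],"roll":0},{"jaw":1,"travel":[0,0,-3],"roll":0},{"jaw":1,"travel":[0,0,-3],"roll":0}]'
```

```text
time_s: 24.2
position: [0.4468, 0.1859, 0.199]
tool_rot: [[-0.093, 0.996, -0.0], [0.996, 0.093, -0.001], [-0.001, -0.0, -1.0]]
ft_force: [-2.1, -5.7, 8.1]
grip_width: 0.0363
gripper_force: 37.9
time_s: 24.6
position: [0.4468, 0.1859, 0.1962]
tool_rot: [[-0.093, 0.996, 0.0], [0.996, 0.093, -0.001], [-0.001, 0.0, -1.0]]
ft_force: [-1.8, -6.1, 9.4]
grip_width: 0.0365
gripper_force: 40.0
```

```bash
python3 -m creep '[{"jaw":1,"travel":[0,0,-1],"roll":0},{"jaw":1,"travel":[0,0,-1.5],"roll":0},{"jaw":1,"travel":[0,0,-1.5],"roll":0}]'
python3 -c "
from h import *
held('w8.png')"
```

```text
time_s: 24.9
position: [0.4468, 0.1858, 0.1947]
tool_rot: [[-0.093, 0.996, 0.0], [0.996, 0.093, -0.001], [-0.001, 0.0, -1.0]]
ft_force: [-2.5, -6.2, 10.8]
grip_width: 0.0366
gripper_force: 41.1
tcp [0.4468 0.1858 0.1947] tray [-36.54  90.84] w 0.036551342605971954
216.0 12 tool-x@top 40.2 tray@13 [-35.51 127.39]
217.0 17 tool-x@top 39.7 tray@13 [-35.51 126.91]
221.0 10 tool-x@top 38.0 tray@13 [-35.5  124.97]
222.0 20 tool-x@top 37.5 tray@13 [-35.49 124.48]
226.0 14 tool-x@top 35.8 tray@13 [-35.49 122.52]
227.0 14 tool-x@top 35.3 tray@13 [-35.48 122.03]
228.0 -7 tool-x@top 34.9 tray@13 [-35.48 121.54]
240.0 -14 tool-x@top 29.4 tray@13 [-35.45 115.56]
241.0 -32 tool-x@top 29.0 tray@13 [-35.45 115.05]
247.0 8 tool-x@top 26.2 tray@13 [-35.44 112.  ]
248.0 8 tool-x@top 25.7 tray@13 [-35.43 111.49]
269.0 32 tool-x@top 15.8 tray@13 [-35.38 100.52]
270.0 33 tool-x@top 15.3 tray@13 [-35.38  99.99]
272.0 -22 tool-x@top 14.3 tray@13 [-35.37  98.92]
273.0 -55 tool-x@top 13.8 tray@13 [-35.37  98.38]
275.0 47 tool-x@top 12.8 tray@13 [-35.37  97.31]
276.0 34 tool-x@top 12.3 tray@13 [-35.36  96.77]
```

```bash
python3 -m creep '[{"jaw":-0.1,"travel":[0,0,0],"roll":0},{"jaw":-0.1,"travel":[0,0,0],"roll":0},{"jaw":-0.1,"travel":[0,0,0],"roll":0},{"jaw":-0.1,"travel":[0,0,30],"roll":0},{"jaw":-0.1,"travel":[0,-40,60],"roll":0},{"jaw":-0.1,"travel":[0,-40,60],"roll":0},{"jaw":-0.1,"travel":[0,-40,60],"roll":0}]'
cat >> h.py <<'E'
def tray(f):
    s=observe(); im,d,K,E=snap('wrist',f); print('tcp',s['position'].round(4))
    hsv=cv2.cvtColor(im,cv2.COLOR_RGB2HSV)
    for n,lo,hi in [('green',(50,120,40),(80,255,255)),('blue',(105,130,60),(125,255,255)),('red',(0,150,90),(6,255,255)),('yellow',(22,120,80),(32,255,255))]:
        m=cv2.inRange(hsv,lo,hi); c,_=cv2.findContours(m,cv2.RETR_EXTERNAL,cv2.CHAIN_APPROX_NONE)
        for k in c:
            if cv2.contourArea(k)>150:
                b=cv2.boxPoints(cv2.minAreaRect(k)); print(n,b.round(1).tolist(),[tr(ray(u,v,.035,K,E)).tolist() for u,v in b])
E
python3 -c "
from h import *
tray('w9.png')"
```

```text
time_s: 25.65
position: [0.4467, 0.146, 0.2544]
tool_rot: [[-0.091, 0.996, 0.001], [0.996, 0.091, 0.0], [0.0, 0.001, -1.0]]
ft_force: [-0.1, 0.7, -0.2]
grip_width: 0.047
gripper_force: 0.0
tcp [0.4467 0.146  0.2544]
green [[292.70001220703125, 142.0], [360.0, 140.89999389648438], [360.29998779296875, 162.0], [293.0, 163.0]] [[-54.4, 120.27], [-17.53, 120.92], [-16.92, 109.6], [-54.46, 108.92]]
```

View pics/w9.png

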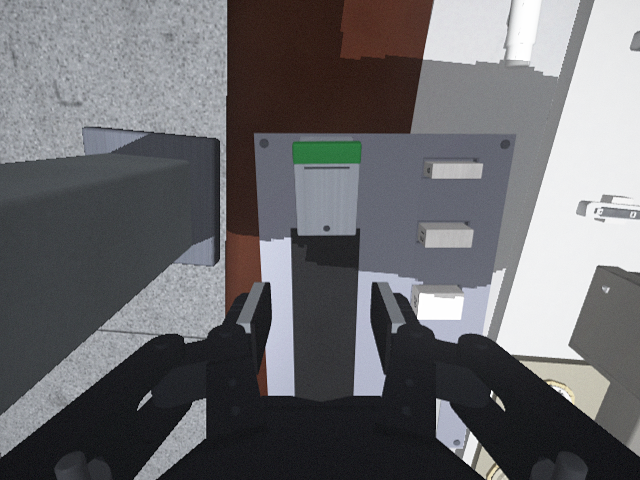

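```bash
python3 -m creep '[{"jaw":-0.4,"travel":[0,-48,0],"roll":0},{"jaw":-0.4,"travel":[0,-96,0],"roll":-0.14},{"jaw":-0.4,"travel":[0,-144,0],"roll":-0.28},{"jaw":-0.4,"travel":[-3,-192,0],"roll":-0.42},{"jaw":-0.4,"travel":[-6.5,-240,0],"roll":-0.56},{"jaw":-0.4,"travel":[-6.5,-285,-10],"roll":-0.7},{"jaw":-0.4,"travel":[-6.5,-297.3,-30],"roll":-0.824},{"jaw":-0.4,"travel":[-6.5,-297.3,-45],"roll":-0.824},{"jaw":-0.4,"travel":[-6.5,-297.3,-45],"roll":-0.824},{"jaw":-0.4,"travel":[-6.5,-297.3,-70],"roll":-0.824},{"jaw":-0.4,"travel":[-6.5,-297.3,-80.5],"roll":-0.824},{"jaw":-0.4,"travel":[-6.5,-297.3,-80.5],"roll":-0.824}]'
python3 -m creep '[{"jaw":1,"travel":[0,0,0],"roll":0},{"jaw":1,"travel":[0,0,0],"roll":0},{"jaw":1,"travel":[0,0,0],"roll":0},{"jaw":1,"travel":[0,0,0],"roll":0},{"jaw":1,"travel":[0,0,0],"roll":0}]' 35
```

```text
time_s: 26.9
position: [0.4403, -0.1502, 0.1728]
tool_rot: [[0.667, 0.745, -0.003], [0.745, -0.667, 0.002], [-0.0, -0.003, -1.0]]
ft_force: [0.4, 0.0, 0.1]
grip_width: 0.0595
gripper_force: 0.0
time_s: 27.4
position: [0.4404, -0.1508, 0.1747]
tool_rot: [[0.668, 0.745, 0.001], [0.745, -0.668, -0.0], [0.001, 0.001, -1.0]]
ft_force: [-0.7, 2.3, 6.8]
grip_width: 0.0366
gripper_force: 34.9
```

```bash
python3 -m creep '[{"jaw":1,"travel":[0,0,40],"roll":0},{"jaw":1,"travel":[0,20,80],"roll":0.14},{"jaw":1,"travel":[2,68,80],"roll":0.28},{"jaw":1,"travel":[4,116,80],"roll":0.42},{"jaw":1,"travel":[6,164,80],"roll":0.56},{"jaw":1,"travel":[8.3,212,80],"roll":0.7},{"jaw":1,"travel":[8.3,260,80],"roll":0.824},{"jaw":1,"travel":[8.3,300,80],"roll":0.824},{"jaw":1,"travel":[8.3,316.9,65],"roll":0.824},{"jaw":1,"travel":[8.3,316.9,46],"roll":0.824},{"jaw":1,"travel":[8.3,316.9,46],"roll":0.824},{"jaw":1,"travel":[8.3,316.9,46],"roll":0.824}]'
python3 -c "
from h import *
held('w10.png');tray('w10b.png')"
```

```text
time_s: 28.6
position: [0.4487, 0.1658, 0.2203]
tool_rot: [[-0.093, 0.996, 0.0], [0.996, 0.093, -0.0], [-0.0, 0.0, -1.0]]
ft_force: [0.5, -0.4, -0.5]
grip_width: 0.0366
gripper_force: 35.4
tcp [0.4487 0.1658 0.2203] tray [-36.44  70.69] w 0.03664249482816985
210.0 7 tool-x@top 42.8 tray@13 [-35.32 104.38]
211.0 29 tool-x@top 42.3 tray@13 [-35.32 103.83]
212.0 25 tool-x@top 41.9 tray@13 [-35.32 103.27]
213.0 -8 tool-x@top 41.5 tray@13 [-35.31 102.71]
214.0 -37 tool-x@top 41.0 tray@13 [-35.31 102.14]
215.0 -46 tool-x@top 40.6 tray@13 [-35.31 101.58]
216.0 48 tool-x@top 40.2 tray@13 [-35.31 101.02]
217.0 45 tool-x@top 39.7 tray@13 [-35.3  100.45]
235.0 -6 tool-x@top 31.7 tray@13 [-35.26  90.11]
236.0 -19 tool-x@top 31.2 tray@13 [-35.26  89.53]
237.0 -8 tool-x@top 30.8 tray@13 [-35.25  88.94]
239.0 15 tool-x@top 29.9 tray@13 [-35.25  87.77]
240.0 21 tool-x@top 29.4 tray@13 [-35.25  87.18]
241.0 6 tool-x@top 28.9 tray@13 [-35.24  86.59]
263.0 -6 tool-x@top 18.6 tray@13 [-35.19  73.32]
267.0 -31 tool-x@top 16.7 tray@13 [-35.18  70.85]
268.0 -57 tool-x@top 16.2 tray@13 [-35.17  70.23]
269.0 16 tool-x@top 15.7 tray@13 [-35.17  69.61]
270.0 46 tool-x@top 15.3 tray@13 [-35.17  68.98]
271.0 29 tool-x@top 14.8 tray@13 [-35.16  68.36]
tcp [0.4488 0.1657 0.2206]
green [[280.0, 185.0], [359.0, 185.0], [359.0, 209.0], [280.0, 209.0]] [[-54.24, 121.12], [-17.33, 121.25], [-16.89, 109.78], [-54.61, 109.65]]
yellow [[279.29998779296875, 261.79998779296875], [280.1000061035156, 234.6999969482422], [366.29998779296875, 237.1999969482422], [365.5, 264.29998779296875]] [[-55.85, 82.58], [-54.99, 96.8], [-12.77, 95.63], [-12.54, 81.35]]
```

```bash
cat >> h.py <<'E'
def tilt():
    im=np.load('/tmp/wrist.npz')['im']; g=cv2.cvtColor(im,cv2.COLOR_RGB2GRAY).astype(int)
    for c in range(285,364,12):
        q=g[225:285,c:c+6].mean(1); dq=np.diff(q); print(c,[(226+int(i),int(dq[i])) for i in np.argsort(-abs(dq))[:5]])
E
python3 -c "
from h import *
tilt()"
```

```text
285 [(239, 20), (235, -17), (238, 14), (234, -7), (262, -7)]
297 [(267, -60), (269, 47), (270, 42), (239, 21), (266, -21)]
309 [(270, 49), (268, -42), (267, -42), (269, 33), (236, -20)]
321 [(268, -66), (270, 48), (271, 35), (267, -28), (240, 22)]
333 [(268, -48), (271, 47), (270, 42), (269, -28), (237, -24)]
345 [(269, -54), (271, 50), (268, -35), (272, 22), (241, 22)]
357 [(281, -29), (241, 24), (242, 13), (240, 11), (265, -10)]
```

```bash
python3 -m creep '[{"jaw":1,"travel":[0,0,-7],"roll":0.032},{"jaw":1,"travel":[0,0,-12],"roll":0.032},{"jaw":1,"travel":[0,0,-15],"roll":0.032},{"jaw":1,"travel":[0,0,-17],"roll":0.032},{"jaw":1,"travel":[0,0,-19],"roll":0.032},{"jaw":1,"travel":[0,0,-21],"roll":0.032},{"jaw":1,"travel":[0,0,-22],"roll":0.032},{"jaw":1,"travel":[0,0,-23],"roll":0.032},{"jaw":1,"travel":[0,0,-23],"roll":0.032}]' 20
python3 -c "
from h import *
tray('w11.png')"
```

```text
time_s: 29.6
position: [0.4491, 0.1656, 0.1977]
tool_rot: [[-0.124, 0.992, 0.003], [0.992, 0.124, -0.001], [-0.001, 0.003, -1.0]]
ft_force: [-0.3, -5.4, 10.1]
grip_width: 0.0363
gripper_force: 38.6
tcp [0.4491 0.1656 0.1977]
green [[275.29998779296875, 220.10000610351562], [276.1000061035156, 191.39999389648438], [368.29998779296875, 193.8000030517578], [367.6000061035156, 222.60000610351562]] [[-54.6, 109.36], [-54.24, 121.27], [-17.25, 121.59], [-16.63, 109.65]]
yellow [[275.70001220703125, 267.0], [276.1000061035156, 239.0], [366.1000061035156, 240.10000610351562], [365.79998779296875, 268.0]] [[-54.53, 88.58], [-54.33, 101.22], [-16.66, 102.06], [-15.84, 89.42]]
```

```bash
python3 -m creep '[{"jaw":1,"travel":[0,0,-0.7],"roll":-0.012},{"jaw":1,"travel":[0,0,-1.5],"roll":-0.012},{"jaw":1,"travel":[0,0,-1.5],"roll":-0.012},{"jaw":0.02,"travel":[0,0,-1.5],"roll":-0.012},{"jaw":0.02,"travel":[0,0,-1.5],"roll":-0.012},{"jaw":-0.1,"travel":[0,0,-1.5],"roll":-0.012},{"jaw":-0.1,"travel":[0,0,30],"roll":-0.012},{"jaw":-0.1,"travel":[0,-40,60],"roll":-0.02},{"jaw":-0.1,"travel":[0,-40,60],"roll":-0.032},{"jaw":-0.1,"travel":[0,-40,60],"roll":-0.032}]'
python3 -c "
from h import *
tray('w12.png')"
```

```text
time_s: 30.65
position: [0.4485, 0.1256, 0.2569]
tool_rot: [[-0.091, 0.996, 0.001], [0.996, 0.091, 0.0], [0.0, 0.001, -1.0]]
ft_force: [-0.3, 1.0, -0.3]
grip_width: 0.047
gripper_force: 0.0
tcp [0.4485 0.1256 0.2569]
green [[292.0, 103.0], [361.0, 103.0], [361.0, 125.0], [292.0, 125.0]] [[-54.58, 119.91], [-17.47, 120.0], [-17.04, 108.76], [-54.84, 108.67]]
yellow [[292.8999938964844, 142.3000030517578], [360.8999938964844, 140.8000030517578], [361.3999938964844, 162.39999389648438], [293.29998779296875, 163.89999389648438]] [[-54.57, 99.55], [-16.76, 100.41], [-16.05, 88.66], [-54.58, 87.76]]
```

```bash
python3 -m creep '[{"jaw":-0.4,"travel":[0,-48,0],"roll":0},{"jaw":-0.4,"travel":[0,-96,0],"roll":-0.13},{"jaw":-0.4,"travel":[0,-144,0],"roll":-0.26},{"jaw":-0.4,"travel":[-3,-192,0],"roll":-0.39},{"jaw":-0.4,"travel":[-6,-240,0],"roll":-0.51},{"jaw":-0.4,"travel":[-8.7,-288,0],"roll":-0.51},{"jaw":-0.4,"travel":[-8.7,-335,-15],"roll":-0.51},{"jaw":-0.4,"travel":[-8.7,-362.2,-40],"roll":-0.51},{"jaw":-0.4,"travel":[-8.7,-362.2,-50],"roll":-0.51},{"jaw":-0.4,"travel":[-8.7,-362.2,-70],"roll":-0.51},{"jaw":-0.4,"travel":[-8.7,-362.2,-83],"roll":-0.51},{"jaw":-0.4,"travel":[-8.7,-362.2,-83],"roll":-0.51}]'
python3 -m creep '[{"jaw":1,"travel":[0,0,0],"roll":0},{"jaw":1,"travel":[0,0,0],"roll":0},{"jaw":1,"travel":[0,0,0],"roll":0},{"jaw":1,"travel":[0,0,0],"roll":0},{"jaw":1,"travel":[0,0,0],"roll":0}]' 35
```

```text
time_s: 31.9
position: [0.4398, -0.2346, 0.1717]
tool_rot: [[0.404, 0.915, -0.004], [0.915, -0.404, 0.004], [0.002, -0.005, -1.0]]
ft_force: [-0.8, 0.4, 0.3]
grip_width: 0.0597
gripper_force: 0.0
time_s: 32.4
position: [0.44, -0.236, 0.1743]
tool_rot: [[0.405, 0.914, 0.001], [0.914, -0.405, -0.0], [0.0, 0.001, -1.0]]
ft_force: [1.6, 3.2, 6.5]
grip_width: 0.0364
gripper_force: 35.6
```

```bash
python3 -m creep '[{"jaw":1,"travel":[0,0,40],"roll":0},{"jaw":1,"travel":[0,20,80],"roll":0},{"jaw":1,"travel":[2,68,80],"roll":0.13},{"jaw":1,"travel":[4,116,80],"roll":0.26},{"jaw":1,"travel":[6,164,80],"roll":0.39},{"jaw":1,"travel":[8.3,212,80],"roll":0.51},{"jaw":1,"travel":[10.3,260,80],"roll":0.51},{"jaw":1,"travel":[10.3,308,80],"roll":0.51},{"jaw":1,"travel":[10.3,355,75],"roll":0.51},{"jaw":1,"travel":[10.3,381.8,55],"roll":0.51},{"jaw":1,"travel":[10.3,381.8,46],"roll":0.51},{"jaw":1,"travel":[10.3,381.8,46],"roll":0.51}]'
python3 -m creep '[{"jaw":1,"travel":[0,0,0],"roll":0},{"jaw":1,"travel":[0,0,0],"roll":0}]'
python3 -c "
from h import *
held('w13.png');tilt()"
```

```text
time_s: 33.6
position: [0.4498, 0.1457, 0.2188]
tool_rot: [[-0.094, 0.996, -0.002], [0.996, 0.094, -0.0], [-0.0, -0.002, -1.0]]
ft_force: [-0.1, -1.1, -0.6]
grip_width: 0.0364
gripper_force: 35.2
time_s: 33.8
position: [0.4505, 0.1446, 0.2203]
tool_rot: [[-0.091, 0.996, 0.001], [0.996, 0.091, -0.0], [-0.0, 0.001, -1.0]]
ft_force: [-0.0, -0.0, -0.3]
grip_width: 0.0364
gripper_force: 35.2
tcp [0.4505 0.1446 0.2203] tray [-36.48  49.44] w 0.036379849540013894
209.0 -6 tool-x@top 43.2 tray@13 [-35.13  83.66]
210.0 -6 tool-x@top 42.8 tray@13 [-35.12  83.11]
211.0 7 tool-x@top 42.3 tray@13 [-35.12  82.55]
213.0 -24 tool-x@top 41.5 tray@13 [-35.12  81.43]
214.0 -60 tool-x@top 41.0 tray@13 [-35.12  80.87]
215.0 20 tool-x@top 40.6 tray@13 [-35.12  80.31]
216.0 45 tool-x@top 40.2 tray@13 [-35.11  79.74]
217.0 19 tool-x@top 39.7 tray@13 [-35.11  79.18]
240.0 7 tool-x@top 29.4 tray@13 [-35.08  65.9 ]
242.0 15 tool-x@top 28.5 tray@13 [-35.07  64.72]
243.0 27 tool-x@top 28.0 tray@13 [-35.07  64.13]
244.0 14 tool-x@top 27.6 tray@13 [-35.07  63.53]
266.0 -15 tool-x@top 17.2 tray@13 [-35.03  50.18]
267.0 -40 tool-x@top 16.7 tray@13 [-35.03  49.56]
268.0 -11 tool-x@top 16.2 tray@13 [-35.03  48.94]
270.0 -22 tool-x@top 15.2 tray@13 [-35.02  47.7 ]
271.0 -57 tool-x@top 14.8 tray@13 [-35.02  47.07]
272.0 -10 tool-x@top 14.3 tray@13 [-35.02  46.45]
273.0 48 tool-x@top 13.8 tray@13 [-35.02  45.82]
274.0 42 tool-x@top 13.3 tray@13 [-35.02  45.19]
285 [(268, -45), (244, 25), (267, -19), (243, 16), (241, 11)]
297 [(274, 47), (272, -43), (271, -40), (268, -37), (267, -28)]
309 [(271, -49), (274, 47), (273, 45), (267, -36), (272, -29)]
321 [(271, -59), (273, 47), (267, -42), (274, 39), (243, 27)]
333 [(271, -59), (273, 46), (267, -38), (270, -30), (243, 27)]
345 [(267, -33), (273, 31), (270, -30), (266, -30), (242, 28)]
357 [(266, -35), (242, 27), (243, 21), (267, -17), (281, -16)]
```

```bash
python3 -m creep '[{"jaw":1,"travel":[-0.2,2.2,-4],"roll":-0.022},{"jaw":1,"travel":[-0.2,2.2,-9],"roll":-0.022},{"jaw":1,"travel":[-0.2,2.2,-13],"roll":-0.022},{"jaw":1,"travel":[-0.2,2.2,-16],"roll":-0.022},{"jaw":1,"travel":[-0.2,2.2,-18],"roll":-0.022},{"jaw":1,"travel":[-0.2,2.2,-20],"roll":-0.022},{"jaw":1,"travel":[-0.2,2.2,-21.5],"roll":-0.022},{"jaw":1,"travel":[-0.2,2.2,-23],"roll":-0.022},{"jaw":1,"travel":[-0.2,2.2,-24.5],"roll":-0.022},{"jaw":1,"travel":[-0.2,2.2,-24.5],"roll":-0.022}]' 20
```

```text
time_s: 34.85
position: [0.4498, 0.1474, 0.196]
tool_rot: [[-0.072, 0.997, 0.0], [0.997, 0.072, -0.001], [-0.001, 0.0, -1.0]]
ft_force: [-6.0, -5.9, 15.7]
grip_width: 0.0367
gripper_force: 45.1
```

```bash
python3 -m creep '[{"jaw":0.02,"travel":[0,0,0.3],"roll":0},{"jaw":0.02,"travel":[0,0,0.3],"roll":0},{"jaw":-0.1,"travel":[0,0,0.3],"roll":0},{"jaw":-0.1,"travel":[0,0,30],"roll":0},{"jaw":-0.1,"travel":[0,-40,60],"roll":0.022},{"jaw":-0.1,"travel":[0,-40,60],"roll":0.022},{"jaw":-0.1,"travel":[0,-40,60],"roll":0.022}]'
cat >> h.py <<'E'
def prof(c=321):
    D=np.load('/tmp/wrist.npz');g=cv2.cvtColor(D['im'],cv2.COLOR_RGB2GRAY).astype(int)
    q=g[60:330,c:c+12].mean(1);dq=np.diff(q); print([(61+i,int(dq[i]),float(tr(ray(c+6,61+i,.035,D['K'],D['E']))[1])) for i in range(269) if abs(dq[i])>12])
E
python3 -c "
from h import *
tray('w14.png');prof(300);prof(340)"
```

```text
time_s: 35.55
position: [0.4499, 0.1074, 0.2553]
tool_rot: [[-0.091, 0.996, 0.001], [0.996, 0.091, 0.0], [0.0, 0.001, -1.0]]
ft_force: [-0.2, -0.2, -0.6]
grip_width: 0.0471
gripper_force: 0.0
tcp [0.4499 0.1074 0.2553]
green [[290.79998779296875, 66.4000015258789], [363.0, 65.30000305175781], [363.29998779296875, 89.0], [291.1000061035156, 90.0]] [[-54.87, 119.18], [-17.53, 119.78], [-16.89, 108.49], [-54.96, 107.88]]
yellow [[291.3999938964844, 109.19999694824219], [361.79998779296875, 106.0], [362.79998779296875, 128.89999389648438], [292.3999938964844, 132.10000610351562]] [[-55.05, 98.41], [-17.35, 100.08], [-16.33, 88.42], [-54.76, 86.68]]
[(62, 19, 121.24), (63, 36, 120.77), (64, 17, 120.31), (66, -16, 119.37), (90, 18, 107.91), (91, 32, 107.42), (94, -26, 105.96), (95, -33, 105.47), (96, 24, 104.98), (97, 31, 104.48), (111, 15, 97.51), (135, -22, 85.16), (136, -26, 84.64), (137, 25, 84.11), (138, 26, 83.58), (144, 19, 80.4), (145, 21, 79.87), (147, 18, 78.8), (166, -20, 68.45), (167, -45, 67.9), (170, -28, 66.23), (172, 29, 65.11), (173, 15, 64.55), (237, -15, 26.53), (238, -57, 25.9), (239, -41, 25.26)]
[(62, 14, 121.29), (63, 34, 120.82), (64, 18, 120.36), (65, -14, 119.89), (67, 13, 118.96), (90, 30, 107.97), (91, 24, 107.48), (93, -24, 106.5), (94, -54, 106.01), (96, 42, 105.03), (97, 26, 104.54), (107, -12, 99.57), (109, 18, 98.57), (133, -24, 86.27), (134, -50, 85.74), (135, 13, 85.22), (136, 42, 84.69), (137, 18, 84.17), (145, 19, 79.92), (147, 20, 78.85), (148, 13, 78.32), (166, -16, 68.5), (167, -41, 67.95), (170, -36, 66.28), (171, -12, 65.72), (172, 38, 65.16), (173, 22, 64.6), (238, -55, 25.95), (239, -49, 25.32)]
```

```bash
python3 -m creep '[{"jaw":-0.4,"travel":[0,-48,0],"roll":0},{"jaw":-0.4,"travel":[0,-96,0],"roll":0.13},{"jaw":-0.4,"travel":[0,-144,0],"roll":0.26},{"jaw":-0.4,"travel":[-3,-192,0],"roll":0.39},{"jaw":-0.4,"travel":[-6,-240,0],"roll":0.52},{"jaw":-0.4,"travel":[-7.2,-288,0],"roll":0.65},{"jaw":-0.4,"travel":[-7.2,-335,0],"roll":0.686},{"jaw":-0.4,"travel":[-7.2,-380,-10],"roll":0.686},{"jaw":-0.4,"travel":[-7.2,-420,-30],"roll":0.686},{"jaw":-0.4,"travel":[-7.2,-437.8,-45],"roll":0.686},{"jaw":-0.4,"travel":[-7.2,-437.8,-50],"roll":0.686},{"jaw":-0.4,"travel":[-7.2,-437.8,-65],"roll":0.686}]'
python3 -m creep '[{"jaw":-0.4,"travel":[0,0,-16.8],"roll":0},{"jaw":-0.4,"travel":[0,0,-16.8],"roll":0},{"jaw":1,"travel":[0,0,-16.8],"roll":0},{"jaw":1,"travel":[0,0,-16.8],"roll":0},{"jaw":1,"travel":[0,0,-16.8],"roll":0},{"jaw":1,"travel":[0,0,-16.8],"roll":0},{"jaw":1,"travel":[0,0,-16.8],"roll":0}]' 35
```

```text
time_s: 36.8
position: [0.4431, -0.3296, 0.1892]
tool_rot: [[-0.702, 0.712, -0.001], [0.712, 0.702, 0.001], [0.001, 0.0, -1.0]]
ft_force: [-0.0, 0.2, 0.2]
grip_width: 0.0602
gripper_force: 0.0
time_s: 37.5
position: [0.4429, -0.3299, 0.1741]
tool_rot: [[-0.703, 0.712, 0.001], [0.712, 0.703, -0.0], [-0.001, 0.0, -1.0]]
ft_force: [1.2, 3.0, 6.4]
grip_width: 0.0364
gripper_force: 35.7
```

```bash
python3 -m creep '[{"jaw":1,"travel":[0,0,40],"roll":0},{"jaw":1,"travel":[0,20,80],"roll":0},{"jaw":1,"travel":[1,68,80],"roll":-0.13},{"jaw":1,"travel":[2,116,80],"roll":-0.26},{"jaw":1,"travel":[3,164,80],"roll":-0.39},{"jaw":1,"travel":[4,212,80],"roll":-0.52},{"jaw":1,"travel":[5,260,80],"roll":-0.65},{"jaw":1,"travel":[6,308,80],"roll":-0.686},{"jaw":1,"travel":[8,356,80],"roll":-0.686},{"jaw":1,"travel":[9.4,404,80],"roll":-0.686},{"jaw":1,"travel":[9.4,440,70],"roll":-0.686},{"jaw":1,"travel":[9.4,455.7,50],"roll":-0.686}]'
python3 -m creep '[{"jaw":1,"travel":[0,0,-4],"roll":0},{"jaw":1,"travel":[0,0,-4],"roll":0},{"jaw":1,"travel":[0,0,-4],"roll":0},{"jaw":1,"travel":[0,0,-4],"roll":0}]'
python3 -c "
from h import *
held('w15.png');tilt();tray('w15b.png')"
```

```text
time_s: 38.7
position: [0.4519, 0.1283, 0.2241]
tool_rot: [[-0.096, 0.995, 0.003], [0.995, 0.096, 0.0], [-0.0, 0.003, -1.0]]
ft_force: [-0.3, -0.9, -0.4]
grip_width: 0.0364
gripper_force: 35.4
time_s: 39.1
position: [0.4525, 0.1247, 0.2201]
tool_rot: [[-0.091, 0.996, 0.001], [0.996, 0.091, -0.0], [-0.0, 0.001, -1.0]]
ft_force: [-0.3, 0.6, -0.9]
grip_width: 0.0364
gripper_force: 35.4
tcp [0.4525 0.1247 0.2201] tray [-36.27  29.41] w 0.03644847893793353
209.0 -12 tool-x@top 43.2 tray@13 [-34.89  63.68]
210.0 -35 tool-x@top 42.8 tray@13 [-34.89  63.13]
211.0 -16 tool-x@top 42.3 tray@13 [-34.89  62.57]
213.0 -27 tool-x@top 41.5 tray@13 [-34.89  61.45]
214.0 -64 tool-x@top 41.0 tray@13 [-34.89  60.89]
215.0 23 tool-x@top 40.6 tray@13 [-34.88  60.33]
216.0 44 tool-x@top 40.2 tray@13 [-34.88  59.77]
217.0 24 tool-x@top 39.7 tray@13 [-34.88  59.2 ]
233.0 -24 tool-x@top 32.6 tray@13 [-34.85  50.04]
234.0 -64 tool-x@top 32.1 tray@13 [-34.85  49.46]
235.0 -8 tool-x@top 31.7 tray@13 [-34.85  48.87]
237.0 8 tool-x@top 30.8 tray@13 [-34.85  47.7 ]
260.0 -6 tool-x@top 20.1 tray@13 [-34.81  33.94]
2
[... 714 characters left out ...]
65), (261, 46), (262, 46), (268, 41), (266, -37)]
357 [(262, 46), (261, 38), (234, -30), (281, -18), (233, -11)]
tcp [0.4524 0.1248 0.22  ]
green [[275.79998779296875, 93.69999694824219], [362.0, 92.69999694824219], [362.29998779296875, 121.0], [276.1000061035156, 122.0]] [[-54.62, 119.52], [-17.54, 120.04], [-16.93, 108.52], [-54.9, 107.97]]
blue [[277.0, 261.0], [277.0, 233.0], [364.0, 233.0], [364.0, 261.0]] [[-56.9, 42.21], [-56.38, 56.83], [-14.06, 56.93], [-13.46, 42.31]]
yellow [[276.70001220703125, 143.60000610351562], [360.79998779296875, 140.10000610351562], [361.8999938964844, 167.0], [277.79998779296875, 170.5]] [[-55.01, 98.78], [-17.29, 100.4], [-16.32, 88.57], [-54.94, 86.88]]
```

```bash
python3 -m creep '[{"jaw":1,"travel":[-0.2,-0.4,-4],"roll":0},{"jaw":1,"travel":[-0.2,-0.4,-9],"roll":0},{"jaw":1,"travel":[-0.2,-0.4,-13],"roll":0},{"jaw":1,"travel":[-0.2,-0.4,-16],"roll":0},{"jaw":1,"travel":[-0.2,-0.4,-18],"roll":0},{"jaw":1,"travel":[-0.2,-0.4,-20],"roll":0},{"jaw":1,"travel":[-0.2,-0.4,-21.5],"roll":0},{"jaw":1,"travel":[-0.2,-0.4,-23],"roll":0},{"jaw":1,"travel":[-0.2,-0.4,-24.3],"roll":0},{"jaw":1,"travel":[-0.2,-0.4,-24.3],"roll":0}]' 20
python3 -m creep '[{"jaw":0.02,"travel":[0,0,0.3],"roll":0},{"jaw":0.02,"travel":[0,0,0.3],"roll":0},{"jaw":-0.1,"travel":[0,0,0.3],"roll":0},{"jaw":-0.1,"travel":[0,0,30],"roll":0},{"jaw":-0.1,"travel":[0,-40,60],"roll":0},{"jaw":-0.1,"travel":[0,-40,60],"roll":0},{"jaw":-0.1,"travel":[0,-40,60],"roll":0}]'
python3 -c "
from h import *
tray('w16.png');prof(300);prof(340)"
```

```text
time_s: 40.2
position: [0.452, 0.1248, 0.1955]
tool_rot: [[-0.093, 0.996, 0.0], [0.996, 0.093, -0.001], [-0.001, 0.0, -1.0]]
ft_force: [-2.7, -7.1, 9.4]
grip_width: 0.0366
gripper_force: 40.8
time_s: 40.9
position: [0.4519, 0.0849, 0.2553]
tool_rot: [[-0.091, 0.996, 0.001], [0.996, 0.091, 0.0], [0.0, 0.001, -1.0]]
ft_force: [0.6, -0.3, -0.7]
grip_width: 0.0467
gripper_force: 0.0
tcp [0.4519 0.0849 0.2553]
green [[289.5, 17.200000762939453], [364.79998779296875, 15.199999809265137], [365.5, 41.0], [290.20001220703125, 43.0]] [[-55.03, 118.75], [-17.56, 119.74], [-16.73, 108.35], [-54.96, 107.32]]
blue [[292.0, 141.0], [361.0, 141.0], [361.0, 162.0], [292.0, 162.0]] [[-55.13, 59.42], [-17.15, 59.52], [-16.72, 48.19], [-55.39, 48.09]]
yellow [[290.20001220703125, 64.5], [363.79998779296875, 60.599998474121094], [365.1000061035156, 85.19999694824219], [291.5, 89.0999984741211]] [[-55.18, 97.5], [-17.24, 99.4], [-16.08, 87.76], [-54.78, 85.77]]
[(65, 13, 97.27), (92, -18, 84.37), (93, -35, 83.88), (94, 12, 83.39), (95, 28, 82.9), (96, 13, 82.41), (102, 13, 79.45), (103, 26, 78.95), (104, 13, 78.45), (105, 16, 77.96), (126, -22, 67.29), (127, -41, 66.78), (130, -25, 65.22), (131, -20, 64.7), (132, 28, 64.18), (133, 26, 63.66), (140, -23, 59.97), (141, -55, 59.44), (163, 33, 47.56), (164, 41, 47.01), (166, -18, 45.9), (167, -35, 45.35), (168, 22, 44.79), (169, 28, 44.24), (233, -38, 6.5), (234, -69, 5.88)]
[(63, 15, 98.26), (64, 12, 97.79), (90, -22, 85.4), (91, -53, 84.92), (93, 45, 83.94), (94, 29, 83.45), (103, 21, 79.01), (104, 14, 78.51), (105, 18, 78.01), (126, -21, 67.35), (127, -41, 66.83), (130, -36, 65.28), (131, -32, 64.76), (132, 39, 64.24), (133, 34, 63.71), (140, -28, 60.03), (141, -58, 59.5), (163, 42, 47.62), (164, 41, 47.06), (166, -30, 45.96), (167, -39, 45.41), (168, 35, 44.85), (169, 36, 44.29), (232, -15, 7.19), (233, -52, 6.56), (234, -48, 5.94)]
```

```bash
python3 -m creep '[{"jaw":-0.3,"travel":[0,-48,0],"roll":0},{"jaw":-0.3,"travel":[5,-96,0],"roll":-0.13},{"jaw":-0.3,"travel":[10,-144,0],"roll":-0.26},{"jaw":-0.3,"travel":[15,-192,0],"roll":-0.39},{"jaw":-0.3,"travel":[20,-240,0],"roll":-0.52},{"jaw":-0.3,"travel":[30,-287,0],"roll":-0.609},{"jaw":-0.3,"travel":[40,-334,0],"roll":-0.609},{"jaw":-0.3,"travel":[50,-381,0],"roll":-0.609},{"jaw":-0.3,"travel":[60,-428,0],"roll":-0.609},{"jaw":-0.3,"travel":[68.9,-470,-10],"roll":-0.609},{"jaw":-0.3,"travel":[68.9,-494.3,-35],"roll":-0.609},{"jaw":-0.3,"travel":[68.9,-494.3,-50],"roll":-0.609}]'
python3 -m creep '[{"jaw":-0.3,"travel":[0,0,0],"roll":0},{"jaw":-0.3,"travel":[0,0,-20],"roll":0},{"jaw":-0.3,"travel":[0,0,-31.7],"roll":0},{"jaw":-0.3,"travel":[0,0,-31.7],"roll":0},{"jaw":1,"travel":[0,0,-31.7],"roll":0},{"jaw":1,"travel":[0,0,-31.7],"roll":0},{"jaw":1,"travel":[0,0,-31.7],"roll":0},{"jaw":1,"travel":[0,0,-31.7],"roll":0},{"jaw":1,"travel":[0,0,-31.7],"roll":0}]' 35
```

```text
time_s: 42.15
position: [0.5207, -0.411, 0.2013]
tool_rot: [[0.495, 0.869, -0.002], [0.869, -0.495, 0.002], [0.001, -0.003, -1.0]]
ft_force: [0.8, 0.6, -0.6]
grip_width: 0.0555
gripper_force: 0.0
time_s: 43.05
position: [0.521, -0.4091, 0.1744]
tool_rot: [[0.493, 0.87, 0.001], [0.87, -0.493, -0.001], [-0.0, 0.002, -1.0]]
ft_force: [-0.5, 1.3, 5.6]
grip_width: 0.0365
gripper_force: 35.7
```

```bash
python3 -m creep '[{"jaw":1,"travel":[0,0,40],"roll":0},{"jaw":1,"travel":[-10,20,80],"roll":0},{"jaw":1,"travel":[-20,66,80],"roll":0},{"jaw":1,"travel":[-30,113,80],"roll":0.1},{"jaw":1,"travel":[-40,160,80],"roll":0.2},{"jaw":1,"travel":[-50,207,80],"roll":0.3},{"jaw":1,"travel":[-60,254,80],"roll":0.4},{"jaw":1,"travel":[-67.1,302,80],"roll":0.5},{"jaw":1,"travel":[-67.1,350,80],"roll":0.609},{"jaw":1,"travel":[-67.1,398,80],"roll":0.609},{"jaw":1,"travel":[-67.1,446,80],"roll":0.609},{"jaw":1,"travel":[-67.1,490,75],"roll":0.609}]'
python3 -m creep '[{"jaw":1,"travel":[0,24.6,-15],"roll":0},{"jaw":1,"travel":[0,24.6,-29],"roll":0},{"jaw":1,"travel":[0,24.6,-29],"roll":0},{"jaw":1,"travel":[0,24.6,-29],"roll":0},{"jaw":1,"travel":[0,24.6,-29],"roll":0}]'
python3 -c "
from h import *
held('w17.png');tilt()"
```

```text
time_s: 44.25
position: [0.4534, 0.0829, 0.2489]
tool_rot: [[-0.093, 0.996, 0.001], [0.996, 0.093, -0.0], [-0.0, 0.001, -1.0]]
ft_force: [0.9, 0.1, -1.1]
grip_width: 0.0363
gripper_force: 35.4
time_s: 44.75
position: [0.454, 0.105, 0.2201]
tool_rot: [[-0.092, 0.996, 0.001], [0.996, 0.092, -0.0], [-0.0, 0.001, -1.0]]
ft_force: [-0.0, 1.1, 0.2]
grip_width: 0.0366
gripper_force: 35.4
tcp [0.454  0.105  0.2201] tray [-36.5    9.65] w 0.036609569026898554
212.0 42 tool-x@top 41.9 tray@13 [-35.15  42.26]
213.0 37 tool-x@top 41.5 tray@13 [-35.14  41.7 ]
214.0 -11 tool-x@top 41.0 tray@13 [-35.14  41.14]
215.0 -37 tool-x@top 40.6 tray@13 [-35.14  40.58]
216.0 -45 tool-x@top 40.2 tray@13 [-35.14  40.02]
217.0 36 tool-x@top 39.7 tray@13 [-35.14  39.45]
218.0 45 tool-x@top 39.3 tray@13 [-35.13  38.89]
219.0 8 tool-x@top 38.8 tray@13 [-35.13  38.32]
238.0 -7 tool-x@top 30.3 tray@13 [-35.09  27.37]
239.0 -38 tool-x@top 29.9 tray@13 [-35.09  26.78]
240.0 -45 tool-x@top 29.4 tray@13 [-35.09  26.2 ]
241.0 6 tool-x@top 28.9 tray@13 [-35.09  25.61]
243.0 9 tool-x@top 28.0 tray@13 [-35.08  24.42]
266.0 12 tool-x@top 17.2 tray@13 [-35.04  10.5 ]
267.0 38 tool-x@top 16.7 tray@13 [-35.03   9.88]
268.0 27 tool-x@top 16.2 tray@13 [-35.03   9.26]
270.0 -30 tool-x@top 15.3 tray@13 [-35.03   8.02]
271.0 -68 tool-x@top 14.8 tray@13 [-35.03   7.4 ]
272.0 13 tool-x@top 14.3 tray@13 [-35.02   6.77]
273.0 47 tool-x@top 13.8 tray@13 [-35.02   6.14]
274.0 38 tool-x@top 13.3 tray@13 [-35.02   5.52]
285 [(240, -44), (267, 38), (239, -36), (268, 24), (266, 10)]
297 [(271, -56), (273, 46), (240, -41), (239, -39), (267, 39)]
309 [(271, -68), (273, 49), (240, -47), (267, 40), (239, -38)]
321 [(271, -67), (273, 47), (240, -45), (274, 38), (267, 37)]
333 [(271, -67), (240, -46), (273, 44), (239, -38), (267, 38)]
345 [(271, -59), (240, -44), (273, 40), (267, 39), (239, -36)]
357 [(267, 36), (268, 26), (281, -18), (243, 11), (280, -8)]
```

```bash
python3 -m creep '[{"jaw":1,"travel":[-0.2,2.2,-4],"roll":0},{"jaw":1,"travel":[-0.2,2.2,-9],"roll":0},{"jaw":1,"travel":[-0.2,2.2,-13],"roll":0},{"jaw":1,"travel":[-0.2,2.2,-16],"roll":0},{"jaw":1,"travel":[-0.2,2.2,-18],"roll":0},{"jaw":1,"travel":[-0.2,2.2,-20],"roll":0},{"jaw":1,"travel":[-0.2,2.2,-21.5],"roll":0},{"jaw":1,"travel":[-0.2,2.2,-23],"roll":0},{"jaw":1,"travel":[-0.2,2.2,-24.3],"roll":0},{"jaw":1,"travel":[-0.2,2.2,-24.3],"roll":0}]' 20
python3 -m creep '[{"jaw":0.02,"travel":[0,0,0.3],"roll":0},{"jaw":0.02,"travel":[0,0,0.3],"roll":0},{"jaw":-0.1,"travel":[0,0,0.3],"roll":0},{"jaw":-0.1,"travel":[0,0,30],"roll":0},{"jaw":-0.1,"travel":[0,-40,70],"roll":0},{"jaw":-0.1,"travel":[0,-40,110],"roll":0},{"jaw":-0.1,"travel":[0,-40,110],"roll":0},{"jaw":-0.1,"travel":[0,-40,110],"roll":0}]'
python3 -c "
from h import *
tray('w18.png');prof(300);prof(336)"
```

```text
time_s: 45.8
position: [0.4537, 0.1073, 0.1957]
tool_rot: [[-0.093, 0.996, 0.001], [0.996, 0.093, -0.001], [-0.001, 0.001, -1.0]]
ft_force: [-2.5, -6.3, 12.9]
grip_width: 0.0369
gripper_force: 41.7
time_s: 46.6
position: [0.4534, 0.0677, 0.3055]
tool_rot: [[-0.093, 0.996, 0.002], [0.996, 0.093, -0.0], [-0.0, 0.002, -1.0]]
ft_force: [0.9, -0.3, -0.7]
grip_width: 0.0471
gripper_force: 0.0
tcp [0.4534 0.0677 0.3055]
green [[295.6000061035156, 11.899999618530273], [354.8999938964844, 10.199999809265137], [355.5, 31.0], [296.20001220703125, 32.70000076293945]] [[-55.19, 118.69], [-18.04, 119.77], [-17.27, 108.35], [-55.03, 107.24]]
blue [[297.0, 113.0], [353.0, 113.0], [353.0, 130.0], [297.0, 130.0]] [[-55.36, 59.1], [-17.28, 59.25], [-16.92, 48.22], [-55.55, 48.07]]
red [[298.0, 143.0], [352.0, 143.0], [352.0, 159.0], [298.0, 159.0]] [[-55.0, 39.43], [-17.34, 39.57], [-16.99, 28.65], [-55.18, 28.51]]
yellow [[295.8999938964844, 50.0], [354.8999938964844, 47.20000076293945], [355.8999938964844, 66.9000015258789], [296.79998779296875, 69.69999694824219]] [[-55.44, 97.36], [-17.35, 99.14], 
[... 455 characters left out ...]
185, 12, 10.13), (203, -15, -3.12), (209, 22, -7.63), (210, 18, -8.39), (212, 20, -9.9), (213, 12, -10.66), (217, -21, -13.72), (218, -143, -14.49)]
[(71, -24, 85.17), (72, -46, 84.57), (73, 36, 83.97), (74, 35, 83.37), (81, 18, 79.15), (82, 30, 78.54), (83, 18, 77.94), (100, -16, 67.45), (101, -43, 66.82), (103, -13, 65.56), (104, -38, 64.93), (106, 36, 63.67), (112, -27, 59.86), (113, -63, 59.22), (131, 42, 47.54), (132, 42, 46.88), (133, -13, 46.21), (134, -35, 45.55), (136, 30, 44.23), (141, -16, 40.89), (142, -46, 40.22), (143, -17, 39.54), (160, 36, 27.93), (161, 31, 27.24), (162, -23, 26.55), (163, -32, 25.85), (164, 30, 25.15), (165, 23, 24.45), (217, -36, -13.63), (218, -77, -14.4)]
```

View pics/w18.png

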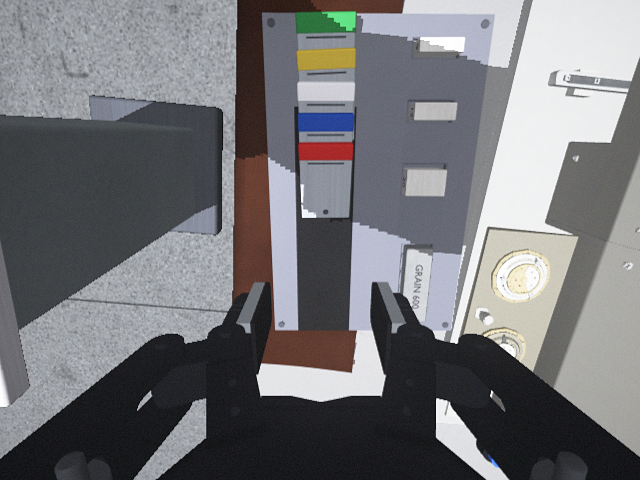

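```bash
python3 - <<'E'
from h import *
D=np.load('/tmp/wrist.npz');K,E,d=D['K'],D['E'],D['d']
for n,u,v,r in [('b9',442,44,4),('b12',435,111,6),('b20',427,182,8),('stoneTop',417,262,5),('stoneLow',417,300,6),('tray',380,160,10),('tray2',380,240,8)]:
    z=d[v-r:v+r,u-r:u+r]; z=np.median(z[z>0]); print(n,(E[:3,:3]@np.array([(u-K[0,2])*z/K[0,0],(v-K[1,2])*z/K[1,1],z])+E[:3,3])[2].round(4))
E
```

```text
b9 0.0246
b12 0.0247
b20 0.0246
stoneTop 0.0201
stoneLow 0.0201
tray 0.0131
tray2 0.0131
```

Block tops are at about 25 mm, the stone top at 20 mm and the tray at 13 mm, so everything is fully seated. I'm handing in.

```bash
python3 -c "
from rig import *
print(close_job())"
```

```text
the job is handed in; nothing more can be done
None
```

The job is handed in after about 47 s of robot time: the stone and all three gauge blocks are fully down in their pockets, and the five plates are fanned about 2 cm apart in the order green, yellow, white, blue, red, with yellow turned about 2–3° from straight.

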